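Square a spot plate into the corner of its jig with a hand pusher

ROBOT

A 6-joint arm with a two-finger parallel gripper is mounted at the origin on a cart in front of the work surface, level with it; the furniture and walls round the work are solid. World frame = base frame: x ahead of the robot, y to its left, z up, the work surface at z = 0. Lengths are in m, angles in rad, forces in N, time in s.
With the tool pointing down it reaches from about 0.425 to 0.95 m from the base axis. Payload 3.5 kg.
Tool frame: the origin (TCP) lies on the centre line of the jaws, within the pads' length; the fingertips stand ahead of it and the grasp point (between the pads) lies 11 mm behind it (tips_ahead is the z of the fingertips in the tool frame, in m); z points along the fingers, y is the direction in which the jaws open and shut (so a half turn about z gives the same grasp; the last joint's range is limited). The gripper opens to 85 mm and grips with 20 to 120 N. Pads are 22 mm wide; open, the fingers measure 114 mm over their backs; the gripper's body (76 mm by 85 mm) begins 54 mm behind the grasp point. The pads swing forward as they close: fully open they stand 13 mm farther back than shut.
Start: joints at [1.126, 0.286, 1.577, -0, 1.279, -0.15], TCP at [0.196, 0.646, 0.239] pointing down, gripper open.
Joint ranges: [-2.77, 2.77], [-0.9, 2.22], [0.21, 2.48], [-1.53, 4.67], [0.24, 2.81], [-2.84, 2.84]. Speed limits (rad/s): [2.79, 2.79, 3.14, 3.14, 3.14, 3.14].

INTERFACE

Orientations are given as a unit quaternion [x, y, z, w].
In Python, from plant import * gives the robot as it stands. The module is installed in compiled form; this text tells all that it offers.
- The arm moves only by the tool move_arm, never from a script. Its arguments are lists of equal length, an entry for each row: "linear": the shift along the world's x, y, z in m, a list of three; "twist": the turn, a rotation vector about the world's x, y, z in degrees, a list of three. A call has 1 to 20 rows; each row shifts and turns the pose as measured when the row begins; what a row does not reach is not made up. A row lasts 1/12 s, in which the tool goes at most 41.7 mm and 7.16 degrees, less where a joint would pass 70% of its speed; a pose out of reach is approached as far as the arm can. A call is refused whole if a number of a shift passes 0.0417 or a number of a turn 7.16, either way. A call with a gripper value outside its range is refused whole. "grip" is the opening, from 0 (shut) to 1 (fully open), set as the call begins (left out, the last holds). The fingers move at their own pace and stop on an object; "force" is the grip in N (left out, the last holds). Time passes only in rows, so rows that do not move let the fingers close. It gives the time, the measured TCP pose, the force and the opening at its end, in the units of the state.
- get_state(): the state, without advancing time (a new reading comes with each control period).
- read_camera(name): name is "side" or "top"; returns a dict with "img" (420x560x3 uint8, blue, green, red), "depth" (420x560 float32, m along the optical axis (not along the pixel's ray), 0 where there is no reading), "fx", "fy", "cx", "cy" (pixels), "rvec" (rotation vector, rad) and "tvec" (3), from world to camera coordinates, as OpenCV has them. Camera axes: x right, y down, z forward; pixel columns grow to the right and rows downward; lengths in m; the calibration is good to about 2 mm. A picture is of the moment at which its call begins.
- sign_off(): hands the job in, once; it reports no verdict.
The state is a dict: "time": time; "qpos": joint angles; "dq": joint speeds; "joint_efforts": joint torques, N m; "eef_pos": TCP position; "tcp_rot": TCP orientation; "contact_force": force on the tool from outside, world axes, zero at the start; "wrist_torque": the same for the moment, N m; "opening": opening from 0.0 (shut) to 1.0 (fully open).
Only numpy, scipy, OpenCV 4.12 (cv2) and the standard library are available. Lean on these libraries where they do the work, as an engineer would, in place of code of your own. Each camera call takes 0.05 s, during which the arm holds its last target.

TASK

First clear the steel column off the grey jig and lay it on the bench. Then, holding the blue pusher by its handle, nudge the white spot plate with it until the plate's long edge is flush along the far fence and its short edge flush against the right-hand fence, and stand the pusher back upright on the bench, off the jig. Never touch the plate with the gripper, and do not shift or knock over the three bottles.

Things in the scene. Friction and masses are not known exactly. Their poses are not given: they have to be found in the camera images.
- jig: grey jig fixed to the bench, yaw 0 to 0.45 rad: board 220 (x) x 320 (y) x 8 mm, origin at the centre of its underside, at bench height. Two aluminium fences 15 mm wide, tops 20 mm above the bench: far fence along the +x edge (inner face at x = +95 mm), right-hand fence along the -y edge (inner face at y = -145 mm); other sides open. A tall instrument stack stands 0.48 m right of the robot's axis.
- jig_corner (a point): the inner corner where the two fences' inner faces meet, on the board's upper face; axes as the jig's. The fences lie at +x and -y of it; the seated plate's centre is at x = -35 mm, y = +50 mm from it.
- plate: white porcelain spot plate, 70 (x) x 100 (y) x 10 mm, 0.1 to 0.21 kg (slides under 1 to 2 N), flat top marked with 12 round wells; origin at the centre of its underside, z up. Lies loose on the left part of the board, turned up to 0.5 rad from the jig; when seated its axes are parallel to the jig's, long edge along the far fence.
- pusher: blue plastic hand pusher standing on the bench: square foot 44 x 44 x 14 mm high with flat sides, a 30 mm square step from 14 to 18 mm, and on its middle an upright square handle 22 x 22 mm from 18 to 100 mm height (black band near the top); 0.12 kg; origin at the centre of the underside, z up, x and y along the sides.
- column: steel chromatography column lying on the right part of the board, roughly along the jig's x: 142 mm long (own y), middle tube 10 mm across for y within +-43 mm, its axis 8 mm up; end fittings 18 mm wide, 15 mm high; 0.12 kg; origin at mid-length on the underside. The bench left of the jig, 0.36 to 0.64 m ahead of the robot and up to 0.4 m to its left, is free but for pusher and bottles.
- jar: bystander: small amber jar with blue cap, 55 mm diameter, 123 mm tall; origin at the centre of its underside.
- red_bottle: bystander: red bottle with red cap, 62 mm diameter, 116 mm tall; origin at the centre of its underside.
- white_bottle: bystander: white plastic bottle, 37 mm diameter, 74 mm tall; origin at the centre of its underside.

How it is judged:
On the way, in this order (a step that is already met when the one before it is completed fails the run):
1. the column lies on the bench, off the jig, let go (height (world z) of column between -0.01 and 0.003 m and linear speed of column below 0.02 m/s and contact force between each of the arm, the fingers and column below 0.1 N), for 0.2 s.
2. the pusher pushes the plate, which is not yet in the corner (contact force between pusher and plate above 0.1 N and not (x of plate in the frame of jig_corner between -0.0375 and -0.03 m and y of plate in the frame of jig_corner between 0.045 and 0.0525 m and z of plate in the frame of jig_corner below 0.002 m and angle between the x axis of plate and the x axis of jig, either way round below 0.03 rad)).
3. the plate is square in the corner against both fences (x of plate in the frame of jig_corner between -0.0375 and -0.03 m and y of plate in the frame of jig_corner between 0.045 and 0.0525 m and z of plate in the frame of jig_corner below 0.002 m and angle between the x axis of plate and the x axis of jig, either way round below 0.03 rad), for 0.2 s.
At the end, for the whole second after the job is handed in: the plate lies flat on the board within 2.5 mm of both fences and within 0.03 rad of square to them (long edge along the far fence), the column lies at rest on the bench clear of the jig, and the pusher stands upright at rest on the bench clear of the jig (all of step 1 and all of step 3 and linear speed of each of plate, pusher below 0.01 m/s and height (world z) of pusher below 0.003 m and angle between pusher's own z axis and vertical below 0.1 rad and contact force between pusher and plate below 0.05 N); the robot touches nothing.
It fails at once if the gripper or arm touches the plate (contact force between any of the fingers, the arm and plate above 0.3 N).
It fails at once if a bystander bottle is shifted more than 20 mm or tipped (distance of any of jar, red_bottle, white_bottle from where it was at the start of the episode above 0.02 m or angle between any of jar, red_bottle, white_bottle's own z axis and vertical above 0.3 rad).
It also fails if it takes over 72 s, if anything falls off the work surface, if the arm or the gripper's body presses on something with over 40 N, if the wrist force passes 120 N, or if a joint passes its speed limit or range.

## Working session

There is one attempt and no reset: what is moved stays moved. The work goes in short steps, Python scripts to look and compute and a tool call to move; the robot and the scene stay as the last step left them, time stands still between calls to the robot, and variables do not carry over. Pictures are saved under pics/ and viewed, and the job is handed in when it is done.

Besides the shell and the picture viewer there is one more tool, called after ">>>" as name(argument=value, ...), one argument or row to a line, values as JSON. move_arm: Moves the arm, as the interface text tells. Its arguments: {"type":"object","properties":{"linear":{"type":"array","items":{"type":"array","items":{"type":"number"}}},"twist":{"type":"array","items":{"type":"array","items":{"type":"number"}}},"grip":{"type":"number"},"force":{"type":"number"}},"required":["linear","twist"]}

```bash
mkdir -p pics
python3 - <<'E'
from plant import *
import cv2,numpy as np
s=get_state();print(s)
for n in("top","side"):
    c=read_camera(n);cv2.imwrite(f"pics/{n}0.png",c["img"]);np.savez(f"{n}0.npz",**c)
    print(n,c["fx"],c["cx"],c["cy"],c["rvec"],c["tvec"], (-cv2.Rodrigues(np.array(c["rvec"]))[0].T@np.array(c["tvec"]).reshape(3)))
E
```

```text
{'time': 0.0, 'qpos': array([ 1.12597658e+00,  2.87182413e-01,  1.57817759e+00, -1.17527673e-05,
        1.27859503e+00, -1.49970621e-01]), 'dq': array([-0.00058662,  0.00039872, -0.00055094,  0.00029669, -0.00231505,
       -0.00031613]), 'joint_efforts': array([ 7.05223320e-04, -4.05978942e+01, -2.92626214e+01, -6.02118325e-05,
        5.80104446e-03,  3.75346133e-06]), 'eef_pos': array([0.19582971, 0.6453023 , 0.23793567]), 'tcp_rot': array([ 1.46889337e-01,  9.89152227e-01, -1.13098520e-03, -3.40745838e-04]), 'contact_force': array([-0.76604404,  0.00512365, -0.70770373]), 'wrist_torque': array([ 0.02368518, -0.01168175,  0.06151148]), 'opening': 0.9975423605537224}
top 515.0469736833431 277.4323369579229 210.73486504803466 [ 2.15418287 -2.14843218  0.17103375] [-0.08408196  0.58729487  1.33626252] [ 0.38658895 -0.06547213  1.40849031]
side 451.00935044475995 281.96853465504006 207.93446172513666 [ 0.24474007 -2.74298203  1.38818618] [0.58303085 0.14319522 1.04117114] [0.46356293 0.8421684  0.72133833]
```

View pics/top0.png

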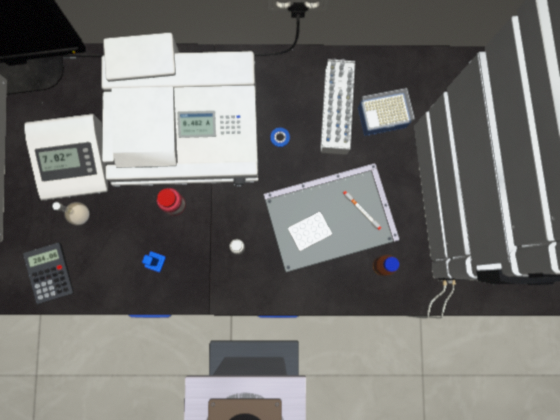

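View pics/side0.png

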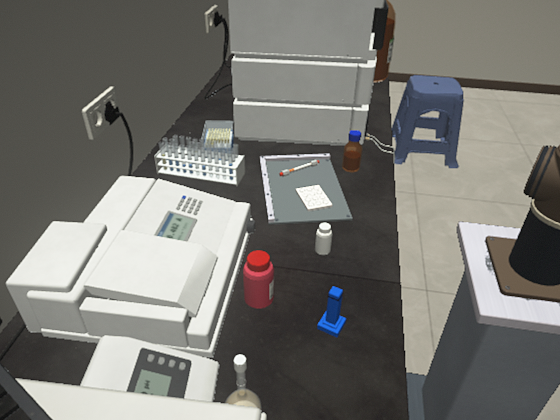

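The top picture shows +x up and +y left. The jig spans about (265,195)–(398,240), with the column at (345,193)–(379,228), plate near (310,231), pusher near (153,262), and bottles at (170,200), (237,246) and (388,265). Next I measure them.

```bash
cat > h.py <<'E'
import cv2,numpy as np
def cam(c):
    R=cv2.Rodrigues(np.array(c["rvec"],float))[0];t=np.array(c["tvec"],float).reshape(3);return R,t
def ray(c,uv,z):
    R,t=cam(c);uv=np.atleast_2d(uv).astype(float)
    d=np.c_[(uv[:,0]-c["cx"])/c["fx"],(uv[:,1]-c["cy"])/c["fy"],np.ones(len(uv))]@R
    o=-R.T@t;return o+d*((z-o[2])/d[:,2])[:,None]
def proj(c,P):
    R,t=cam(c);q=np.atleast_2d(P)@R.T+t
    return np.c_[q[:,0]/q[:,2]*c["fx"]+c["cx"],q[:,1]/q[:,2]*c["fy"]+c["cy"]]
def cloud(c):
    R,t=cam(c);Z=c["depth"];v,u=np.indices(Z.shape)
    P=np.stack([(u-c["cx"])/c["fx"]*Z,(v-c["cy"])/c["fy"]*Z,Z],-1);P=(P-t)@R;P[Z==0]=np.nan;return P
def load(n):
    return {k:v if v.ndim else float(v) for k,v in np.load(n).items()}
E
cat > crop.py <<'E'
import sys,cv2
f,x0,y0,x1,y1,k,o=sys.argv[1:];x0,y0,x1,y1,k=map(int,(x0,y0,x1,y1,k))
cv2.imwrite(o,cv2.resize(cv2.imread(f)[y0:y1,x0:x1],None,fx=k,fy=k,interpolation=cv2.INTER_CUBIC))
E
python3 crop.py pics/top0.png 255 155 405 280 5 pics/jig0.png
python3 crop.py pics/top0.png 130 180 280 290 5 pics/pu0.png
python3 - <<'E'
from h import *
c=load("top0.npz");P=cloud(c);hsv=cv2.cvtColor(c["img"],cv2.COLOR_BGR2HSV)
for n,p in dict(bench=(230,290),bench2=(320,280),board=(350,240),plate=(310,231),tube=(362,211),stack=(445,250),jarcap=(391,265),redcap=(167,199),wcap=(237,245),pushtop=(157,258)).items():
    print(n,P[p[1],p[0]].round(4),hsv[p[1],p[0]])
E
```

```text
bench [ 3.771e-01  4.470e-02 -3.000e-04] [ 0 16 48]
bench2 [ 0.4044 -0.1992 -0.0036] [20 14 53]
board [ 0.5127 -0.2812  0.0082] [ 86  13 158]
plate [ 0.5361 -0.1715  0.0168] [100   3 247]
tube [ 0.5915 -0.3143  0.0169] [ 36   6 220]
stack [ 0.4774 -0.4991  0.13  ] [ 98   5 205]
jarcap [ 0.4403 -0.3653  0.1205] [115 212 189]
redcap [0.6061 0.199  0.115 ] [  1 214 193]
wcap [0.4924 0.0221 0.0805] [ 75   2 236]
pushtop [0.4608 0.236  0.0376] [108 219 176]
```

View pics/jig0.png

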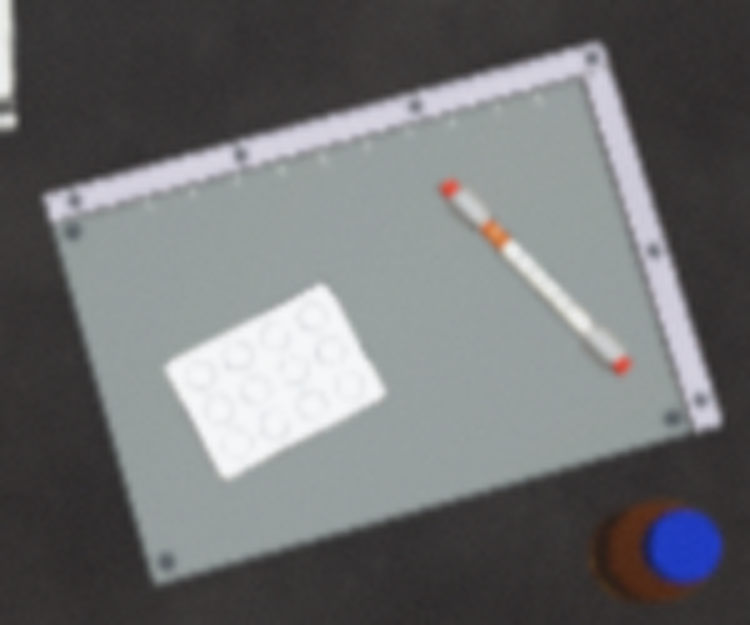

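View pics/pu0.png

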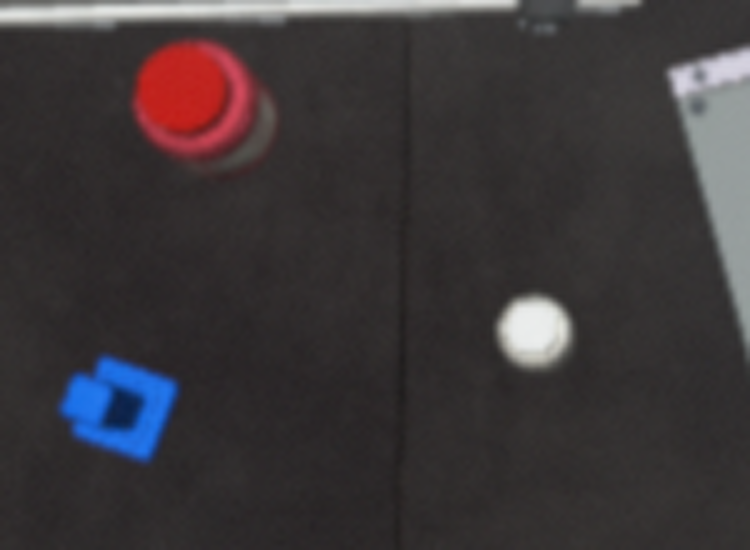

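```bash
cat > m.py <<'E'
from h import *
c=load("top0.npz");hsv=cv2.cvtColor(c["img"],cv2.COLOR_BGR2HSV)
J=lambda u,v:(255+(u+.5)/5-.5,155+(v+.5)/5-.5)
f=ray(c,[J(42,196),J(602,40),J(722,428)],.02)[:,:2]
b=ray(c,[J(155,586),J(587,80)],.008)[:,:2]
print("fence",f,"lens",np.linalg.norm(f[1]-f[0]),np.linalg.norm(f[2]-f[1]))
print("board BL, inner",b)
yl=f[0]-f[1];xl=f[1]-f[2]
print("yaws",np.arctan2(-yl[0],yl[1]),np.arctan2(xl[1],xl[0]))
# plate
g=cv2.resize(c["img"],None,fx=5,fy=5,interpolation=cv2.INTER_CUBIC).astype(int)
roi=np.zeros(g.shape[:2],np.uint8);roi[205*5:258*5,283*5:337*5]=1
m=((g.min(2)>195)&(roi>0)).astype(np.uint8)
cn=max(cv2.findContours(m,0,2)[0],key=cv2.contourArea)
r=cv2.minAreaRect(cn);bx=(cv2.boxPoints(r)+.5)/5-.5
p=ray(c,bx,.010)[:,:2];print("plate",p.mean(0),p.tolist(),[np.linalg.norm(p[i]-p[i-1]) for i in range(4)])
e=[p[i]-p[i-1] for i in range(4)];e=[x for x in e if np.linalg.norm(x)>.085 and x[1]>0][0];print("plate yaw",np.arctan2(-e[0],e[1]))
t=ray(c,[J(450,188),J(621,366)],.0085)[:,:2];d=t[0]-t[1];print("column",t,t.mean(0),np.linalg.norm(d),"dir angle from +x",np.arctan2(d[1],d[0]))
# pusher
U=lambda u,v:(130+(u+.5)/5-.5,180+(v+.5)/5-.5)
q=ray(c,[U(103,354),U(179,380),U(150,463)],.014)[:,:2];print("foot",q,(q[0]+q[2])/2,np.linalg.norm(np.diff(q,axis=0),axis=1))
h=ray(c,[U(78,372),U(112,384),U(98,424),U(60,405)],.1)[:,:2];print("handle top",h,h.mean(0))
for n,(uv,z) in dict(red=(U(182,90),.116),white=(U(535,331),.074),jar=(J(684,546),.123)).items(): print(n,ray(c,[uv],z).round(4))
E
python3 m.py
```

```text
fence [[ 0.63769335 -0.04321416]
 [ 0.72672508 -0.35285058]
 [ 0.51144515 -0.41248369]] lens 0.3221821885001313 0.22338656562810405
board BL, inner [[ 0.42604705 -0.10531675]
 [ 0.7067688  -0.3463591 ]]
yaws 0.2799834173174708 0.2702270747822668
plate [ 0.53815146 -0.17096947] [[0.5463290546521165, -0.109078648078133], [0.5942971447551101, -0.19978647507594788], [0.5296380864086896, -0.23266678611893318], [0.4823415459577954, -0.14234598298317994]] [np.float64(0.07211876898970454), np.float64(0.10261017272568267), np.float64(0.07253901488529653), np.float64(0.10195494209556771)]
plate yaw 0.48238855974267647
column [[ 0.64518278 -0.26872465]
 [ 0.5463937  -0.36092779]] [ 0.59578824 -0.31482622] 0.13513216020814714 dir angle from +x 0.7509290379255509
foot [[0.48246385 0.26019611]
 [0.46856723 0.21883393]
 [0.42410284 0.23286649]] [0.45328334 0.2465313 ] [0.04363422 0.04662612]
handle top [[0.46742144 0.25237343]
 [0.46140971 0.23500688]
 [0.44126859 0.24129892]
 [0.45077067 0.26078083]] [0.4552176  0.24736501]
red [[0.6095 0.2014 0.116 ]]
white [[0.4908 0.0235 0.074 ]]
jar [[ 0.4432 -0.3658  0.123 ]]
```

Run:
```python
import plant
print([ (n,getattr(plant,n)) for n in dir(plant) if not n.startswith('__')])
```

```text
[('Unreachable', <class 'plant.Unreachable'>), ('get_state', <function make.<locals>.<lambda> at 0x7f12287505e0>), ('read_camera', <function make.<locals>.drawn_camera at 0x7f12287500e0>), ('sign_off', <function connect.<locals>.done at 0x7f12286c7740>), ('tips_ahead', 0.008)]
```

>>> move_arm(
  linear=[
    [0.04, -0.04, 0],
    [0.04, -0.04, 0],
    [0.03, -0.04, 0],
    [0.03, -0.04, 0],
    [0.03, -0.04, 0],
    [0.02, -0.04, 0],
    [0.02, -0.04, 0],
    [0.02, -0.04, 0],
    [0.02, -0.04, 0],
    [0.02, -0.04, 0],
    [0.02, -0.04, 0],
    [0.02, -0.04, 0],
    [0.02, -0.04, 0],
    [0.02, -0.04, 0],
    [0.02, -0.04, 0],
    [0.02, -0.04, 0],
    [0.02, -0.04, 0],
    [0.02, -0.04, 0],
  ],
  twist=[
    [0, 0, -7],
    [0, 0, -7],
    [0, 0, -7],
    [0, 0, -7],
    [0, 0, -7],
    [0, 0, -7],
    [0, 0, -7],
    [0, 0, -7],
    [0, 0, -7],
    [0, 0, -7],
    [0, 0, -7],
    [0, 0, -7],
    [0, 0, -7],
    [0, 0, -7],
    [0, 0, -7],
    [0, 0, -7],
    [0, 0, -7],
    [0, 0, 0],
  ],
  grip=0.45,
  force=60,
)

```text
time: 1.6
eef_pos: [0.5642, -0.0042, 0.2298]
tcp_rot: [0.936, 0.353, -0.002, -0.006]
contact_force: [0.3, -0.1, -0.2]
opening: 0.453
```

```bash
cat > go.py <<'E'
import sys,numpy as np
from scipy.spatial.transform import Rotation as R
from plant import *
x,y,z,th=map(float,sys.argv[1:5]);s=get_state()
a=(th+np.pi/2)/2 # axis angle phi: tool y dir = 2phi-pi/2
T=R.from_quat([np.cos(a),np.sin(a),0,0]);C=R.from_quat(s["tcp_rot"])
ty=C.as_matrix()[:,1]
print("pos",s["eef_pos"].round(4),"theta",np.arctan2(ty[1],ty[0]).round(4),"tz",C.as_matrix()[:,2].round(4))
print("shift mm",((np.array([x,y,z])-s["eef_pos"])*1000).round(1),"twist deg",np.degrees((T*C.inv()).as_rotvec()).round(2))
print("F",s["contact_force"].round(2),"M",s["wrist_torque"].round(3),"open",round(s["opening"],3),"t",s["time"],"q",s["qpos"].round(2))
E
python3 go.py .596 -.315 .12 -.82
```

```text
pos [ 0.5642 -0.0042  0.2298] theta -0.8491 tz [-0.008   0.0087 -0.9999]
shift mm [  31.8 -310.8 -109.8] twist deg [-0.49 -0.47  1.66]
F [ 0.32 -0.13 -0.17] M [-0.04  -0.047 -0.019] open 0.453 t 1.6 q [-0.19  0.06  1.86  0.01  1.24  0.66]
```

>>> move_arm(
  linear=[
    [0.004, -0.039, -0.01],
    [0.004, -0.039, -0.01],
    [0.004, -0.039, -0.012],
    [0.004, -0.039, -0.015],
    [0.004, -0.039, -0.015],
    [0.004, -0.039, -0.015],
    [0.004, -0.039, -0.015],
    [0.004, -0.038, -0.015],
    [0, 0, 0],
  ],
  twist=[
    [-0.5, -0.5, 1.7],
    [0, 0, 0],
    [0, 0, 0],
    [0, 0, 0],
    [0, 0, 0],
    [0, 0, 0],
    [0, 0, 0],
    [0, 0, 0],
    [0, 0, 0],
  ],
)

```text
time: 2.35
eef_pos: [0.5946, -0.3232, 0.1197]
tcp_rot: [0.931, 0.364, 0.001, 0.0]
contact_force: [-1.2, 0.8, -0.4]
opening: 0.455
```

```bash
python3 go.py .596 -.315 .018 -.82
python3 - <<'E'
from plant import *
import cv2,numpy as np
for n in("top","side"):
    c=read_camera(n);cv2.imwrite(f"pics/{n}1.png",c["img"]);np.savez(f"{n}1.npz",**c)
E
python3 crop.py pics/side1.png 220 60 400 240 4 pics/s1c.png
```

```text
pos [ 0.5946 -0.3232  0.1197] theta -0.8253 tz [ 2.3e-03  1.0e-04 -1.0e+00]
shift mm [   1.4    8.2 -101.7] twist deg [-0.01  0.13  0.3 ]
F [-1.18  0.84 -0.42] M [ 0.001  0.042 -0.044] open 0.455 t 2.35 q [-0.65  0.4   1.66  0.    1.08  0.18]
```

View pics/s1c.png

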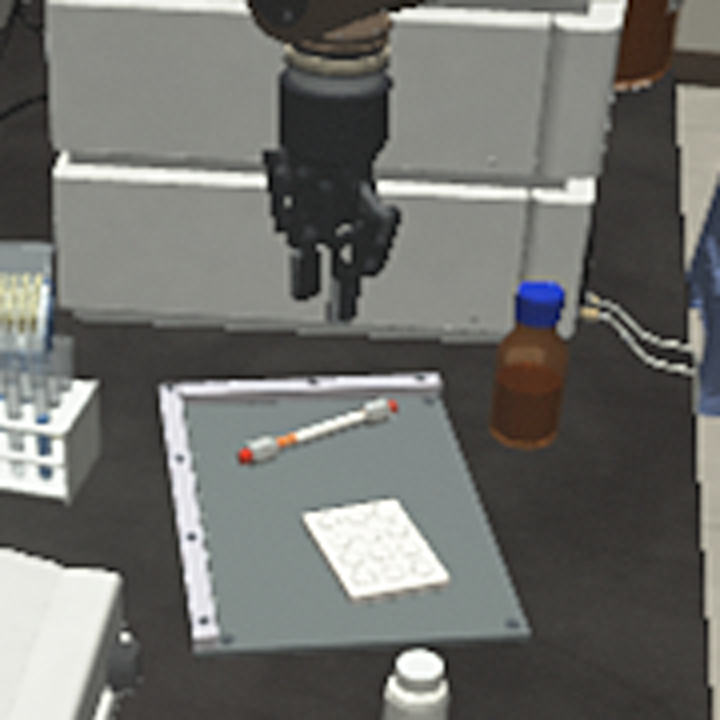

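The gripper hangs over the column (crop ~(340,310)), with the jaws part-open and clear of the fence. I descend now.

>>> move_arm(
  linear=[
    [0.0015, 0.008, -0.02],
    [0, 0, -0.02],
    [0, 0, -0.02],
    [0, 0, -0.015],
    [0, 0, -0.01],
    [0, 0, -0.008],
    [0, 0, -0.005],
    [0, 0, 0],
  ],
  twist=[
    [0, 0, 0.3],
    [0, 0, 0],
    [0, 0, 0],
    [0, 0, 0],
    [0, 0, 0],
    [0, 0, 0],
    [0, 0, 0],
    [0, 0, 0],
  ],
)

```text
time: 3.12
eef_pos: [0.601, -0.3018, 0.0278]
tcp_rot: [0.928, 0.372, 0.005, 0.003]
contact_force: [-0.6, -0.3, 0.3]
opening: 0.452
```

```bash
python3 go.py .596 -.315 .018 -.82
```

```text
pos [ 0.601  -0.3018  0.0278] theta -0.8085 tz [ 0.0123 -0.0013 -0.9999]
shift mm [ -5.  -13.2  -9.8] twist deg [ 0.08  0.71 -0.66]
F [-0.56 -0.33  0.33] M [-0.052  0.017  0.011] open 0.452 t 3.1167 q [-0.62  0.51  1.7   0.01  0.92  0.19]
```

>>> move_arm(
  linear=[
    [-0.005, -0.012, 0],
    [0, 0, 0],
    [0, 0, 0],
  ],
  twist=[
    [0, 0.7, -0.6],
    [0, 0, 0],
    [0, 0, 0],
  ],
)

```text
time: 3.37
eef_pos: [0.597, -0.3149, 0.0302]
tcp_rot: [0.93, 0.367, 0.0, 0.002]
contact_force: [0.6, 0.3, -0.0]
opening: 0.449
```

```bash
python3 go.py .596 -.315 .018 -.82
```

```text
pos [ 0.597  -0.3149  0.0302] theta -0.8188 tz [ 0.0016 -0.0035 -1.    ]
shift mm [ -1.   -0.1 -12.2] twist deg [ 0.2   0.09 -0.07]
F [ 0.56  0.34 -0.02] M [ 0.074 -0.023 -0.038] open 0.449 t 3.3667 q [-0.63  0.51  1.69 -0.    0.94  0.19]
```

>>> move_arm(
  linear=[
    [0, 0, -0.005],
    [0, 0, -0.005],
    [0, 0, -0.002],
    [0, 0, 0],
  ],
  twist=[
    [0, 0, 0],
    [0, 0, 0],
    [0, 0, 0],
    [0, 0, 0],
  ],
)

```text
time: 3.7
eef_pos: [0.5981, -0.3172, 0.0198]
tcp_rot: [0.93, 0.366, 0.001, 0.004]
contact_force: [-0.3, 0.2, 0.2]
opening: 0.451
```

```bash
python3 go.py .596 -.315 .018 -.82
```

```text
pos [ 0.5981 -0.3172  0.0198] theta -0.8205 tz [ 0.0056 -0.0065 -1.    ]
shift mm [-2.1  2.2 -1.8] twist deg [0.37 0.32 0.03]
F [-0.32  0.25  0.17] M [ 0.028 -0.002 -0.016] open 0.451 t 3.7 q [-0.64  0.53  1.69 -0.    0.91  0.19]
```

>>> move_arm(
  linear=[
    [-0.001, 0.002, -0.001],
    [0, 0, 0],
    [0, 0, 0],
    [0, 0, 0],
    [0, 0, 0],
    [0, 0, 0],
    [0, 0, 0],
  ],
  twist=[
    [0.3, 0.3, 0],
    [0, 0, 0],
    [0, 0, 0],
    [0, 0, 0],
    [0, 0, 0],
    [0, 0, 0],
    [0, 0, 0],
  ],
  grip=0,
  force=50,
)

```text
time: 4.28
eef_pos: [0.5968, -0.3148, 0.0184]
tcp_rot: [0.93, 0.367, -0.001, 0.0]
contact_force: [-0.1, 0.2, -0.1]
opening: 0.091
```

>>> move_arm(
  linear=[
    [0, 0, 0.01],
    [0, 0, 0.02],
    [0, 0, 0.03],
    [0, 0, 0.03],
    [0, 0, 0.02],
    [0, 0, 0],
  ],
  twist=[
    [0, 0, 0],
    [0, 0, 0],
    [0, 0, 0],
    [0, 0, 0],
    [0, 0, 0],
    [0, 0, 0],
  ],
)

```text
time: 4.78
eef_pos: [0.5934, -0.3118, 0.1305]
tcp_rot: [0.93, 0.367, -0.003, -0.004]
contact_force: [-0.1, -0.1, -0.4]
opening: 0.091
```

```bash
python3 go.py .48 .13 .2 -.82;python3 - <<'E'
from plant import *
import cv2,numpy as np
for n in("top","side"):
    c=read_camera(n);cv2.imwrite(f"pics/{n}2.png",c["img"]);np.savez(f"{n}2.npz",**c)
E
python3 crop.py pics/side2.png 220 60 400 240 4 pics/s2c.png
```

```text
pos [ 0.5934 -0.3118  0.1305] theta -0.8203 tz [-0.0083  0.006  -0.9999]
shift mm [-113.4  441.8   69.5] twist deg [-0.34 -0.48  0.01]
F [-0.08 -0.09 -0.44] M [-0.037 -0.098  0.015] open 0.091 t 4.7833 q [-0.63  0.38  1.66 -0.    1.11  0.19]
```

View pics/s2c.png

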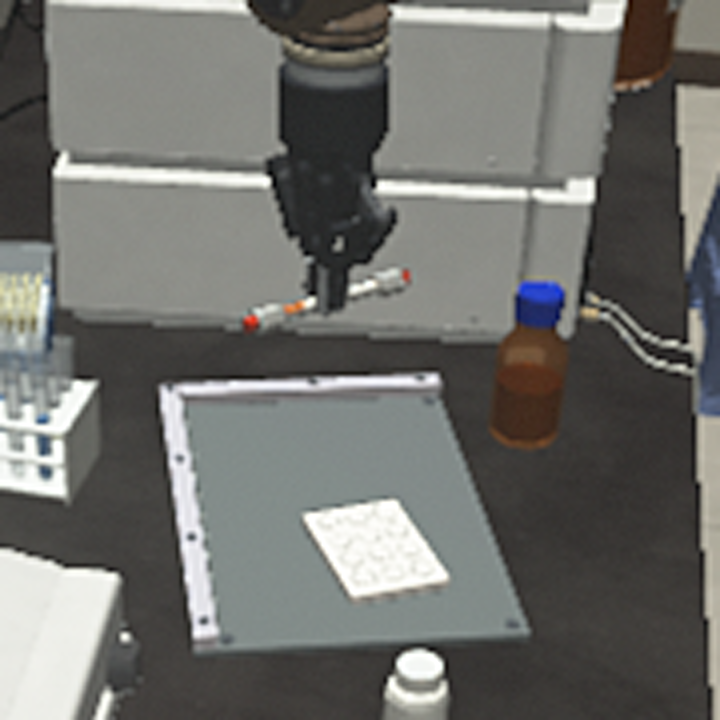

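The column is held level (crop (245,322)–(405,275)). I carry it left.

>>> move_arm(
  linear=[
    [-0.01, 0.03, 0.02],
    [-0.01, 0.039, 0.01],
    [-0.01, 0.039, 0.0],
    [-0.01, 0.04, 0],
    [-0.01, 0.04, 0],
    [-0.01, 0.04, 0],
    [-0.01, 0.04, 0],
    [-0.01, 0.04, 0],
    [-0.01, 0.04, 0],
    [-0.01, 0.04, 0],
    [-0.01, 0.03, 0],
    [-0.003, 0.015, 0],
    [0, 0, 0],
    [0, 0, 0],
  ],
  twist=[
    [0, 0, 0],
    [0, 0, 0],
    [0, 0, 0],
    [0, 0, 0],
    [0, 0, 0],
    [0, 0, 0],
    [0, 0, 0],
    [0, 0, 0],
    [0, 0, 0],
    [0, 0, 0],
    [0, 0, 0],
    [0, 0, 0],
    [0, 0, 0],
    [0, 0, 0],
  ],
)

```text
time: 6.05
eef_pos: [0.4524, 0.1296, 0.1216]
tcp_rot: [0.931, 0.363, -0.027, -0.024]
contact_force: [-0.4, -0.5, -2.6]
opening: 0.085
```

```bash
python3 go.py .48 .13 .0115 -.82
```

```text
pos [0.4524 0.1296 0.1216] theta -0.8276 tz [-0.0677  0.024  -0.9974]
shift mm [  27.6    0.4 -110.1] twist deg [-1.36 -3.89  0.37]
F [-0.39 -0.49 -2.64] M [-0.003 -0.078  0.029] open 0.085 t 6.05 q [ 0.05 -0.    2.13  0.03  1.08  0.86]
```

>>> move_arm(
  linear=[
    [0.014, 0, 0],
    [0.013, 0, 0],
    [0, 0, 0],
    [0, 0, 0],
  ],
  twist=[
    [-0.7, -2, 0.2],
    [-0.6, -1.9, 0.2],
    [0, 0, 0],
    [0, 0, 0],
  ],
)

```text
time: 6.38
eef_pos: [0.4775, 0.1264, 0.1162]
tcp_rot: [0.931, 0.366, -0.004, -0.001]
contact_force: [0.4, -0.3, -1.4]
opening: 0.09
```

```bash
python3 go.py .48 .13 .0115 -.82
```

```text
pos [0.4775 0.1264 0.1162] theta -0.8216 tz [-0.0081 -0.0016 -1.    ]
shift mm [   2.5    3.6 -104.7] twist deg [ 0.09 -0.46  0.09]
F [ 0.42 -0.32 -1.44] M [ 0.004 -0.01  -0.01 ] open 0.09 t 6.3833 q [ 0.05  0.03  2.11 -0.    1.01  0.88]
```

>>> move_arm(
  linear=[
    [0, 0.003, -0.02],
    [0, 0, -0.02],
    [0, 0, -0.02],
    [0, 0, -0.012],
    [0, 0, -0.008],
    [0, 0, -0.005],
    [0, 0, 0],
    [0, 0, 0],
  ],
  twist=[
    [0, -0.4, 0],
    [0, 0, 0],
    [0, 0, 0],
    [0, 0, 0],
    [0, 0, 0],
    [0, 0, 0],
    [0, 0, 0],
    [0, 0, 0],
  ],
)

```text
time: 7.05
eef_pos: [0.4763, 0.1233, 0.0267]
tcp_rot: [0.932, 0.361, -0.004, -0.001]
contact_force: [0.6, -0.5, -1.9]
opening: 0.09
```

```bash
python3 go.py .48 .13 .0115 -.82
```

```text
pos [0.4763 0.1233 0.0267] theta -0.8314 tz [-0.0082 -0.0015 -1.    ]
shift mm [  3.7   6.7 -15.2] twist deg [ 0.09 -0.47  0.65]
F [ 0.55 -0.46 -1.87] M [ 0.004  0.008 -0.038] open 0.09 t 7.05 q [ 0.05  0.18  2.14 -0.    0.82  0.88]
```

>>> move_arm(
  linear=[
    [0, 0, -0.006],
    [0, 0, -0.005],
    [0, 0, -0.003],
    [0, 0, 0],
    [0, 0, 0],
  ],
  twist=[
    [0, -0.5, 0],
    [0, 0, 0],
    [0, 0, 0],
    [0, 0, 0],
    [0, 0, 0],
  ],
)

```text
time: 7.47
eef_pos: [0.4785, 0.1232, 0.014]
tcp_rot: [0.932, 0.361, 0.003, 0.002]
contact_force: [0.3, -0.5, -0.8]
opening: 0.091
```

```bash
python3 go.py .48 .13 .0105 -.82
```

```text
pos [0.4785 0.1232 0.014 ] theta -0.8317 tz [ 0.0067 -0.0012 -1.    ]
shift mm [ 1.5  6.8 -3.5] twist deg [0.07 0.38 0.67]
F [ 0.31 -0.47 -0.8 ] M [ 0.024 -0.103 -0.035] open 0.091 t 7.4667 q [ 0.05  0.21  2.15 -0.    0.78  0.88]
```

>>> move_arm(
  linear=[
    [0, 0, -0.002],
    [0, 0, -0.001],
    [0, 0, 0],
    [0, 0, 0],
  ],
  twist=[
    [0, 0.3, 0],
    [0, 0, 0],
    [0, 0, 0],
    [0, 0, 0],
  ],
)

```text
time: 7.8
eef_pos: [0.4792, 0.1235, 0.0115]
tcp_rot: [0.932, 0.361, 0.001, 0.001]
contact_force: [0.4, 0.3, -1.7]
opening: 0.089
```

```bash
python3 go.py .48 .13 .0105 -.82
```

```text
pos [0.4792 0.1235 0.0115] theta -0.8312 tz [ 0.0025 -0.0011 -1.    ]
shift mm [ 0.8  6.5 -1. ] twist deg [0.06 0.14 0.64]
F [ 0.39  0.35 -1.66] M [-0.004 -0.025  0.002] open 0.089 t 7.8 q [ 0.05  0.22  2.14 -0.    0.78  0.88]
```

>>> move_arm(
  linear=[
    [0, 0, 0],
    [0, 0, 0],
    [0, 0, 0],
    [0, 0, 0],
    [0, 0, 0],
  ],
  twist=[
    [0, 0, 0],
    [0, 0, 0],
    [0, 0, 0],
    [0, 0, 0],
    [0, 0, 0],
  ],
  grip=0.35,
)

```text
time: 8.22
eef_pos: [0.4805, 0.1236, 0.0127]
tcp_rot: [0.932, 0.361, 0.002, 0.001]
contact_force: [0.5, 0.1, 0.1]
opening: 0.354
```

>>> move_arm(
  linear=[
    [0, 0, 0.01],
    [0, 0, 0.02],
    [0, 0, 0.03],
    [0, 0, 0.04],
    [0, 0, 0.04],
    [0, 0, 0.04],
    [0, 0, 0.01],
    [0, 0, 0],
    [0, 0, 0],
  ],
  twist=[
    [0, 0, 0],
    [0, 0, 0],
    [0, 0, 0],
    [0, 0, 5],
    [0, 0, 5],
    [0, 0, 5],
    [0, 0, 5],
    [0, 0, 5],
    [0, 0, 4],
  ],
  grip=0.6,
)

```text
time: 8.97
eef_pos: [0.4765, 0.1234, 0.2184]
tcp_rot: [0.805, 0.593, 0.002, 0.006]
contact_force: [-0.2, -0.6, -0.2]
opening: 0.599
```

```bash
python3 go.py .4545 .2465 .2 -.31;python3 - <<'E'
from plant import *
import cv2,numpy as np
for n in("top","side"):
    c=read_camera(n);cv2.imwrite(f"pics/{n}3.png",c["img"]);np.savez(f"{n}3.npz",**c)
E
python3 crop.py pics/side3.png 220 200 420 350 4 pics/s3c.png
```

```text
pos [0.4765 0.1234 0.2184] theta -0.3019 tz [ 0.01   -0.0064 -0.9999]
shift mm [-22.  123.1 -18.4] twist deg [ 0.37  0.57 -0.46]
F [-0.19 -0.62 -0.18] M [-0.006  0.034  0.047] open 0.599 t 8.9667 q [ 0.05 -0.11  2.04 -0.01  1.2   0.35]
```

View pics/s3c.png

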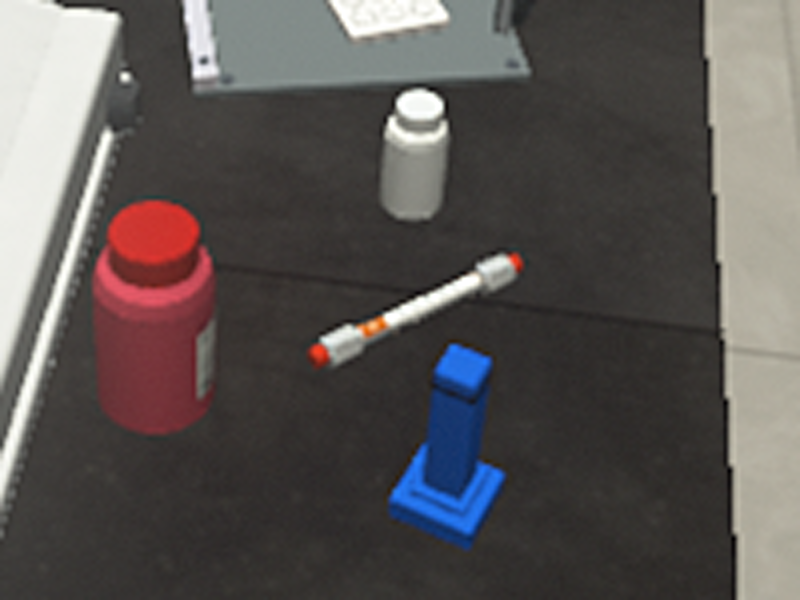

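View pics/top3.png

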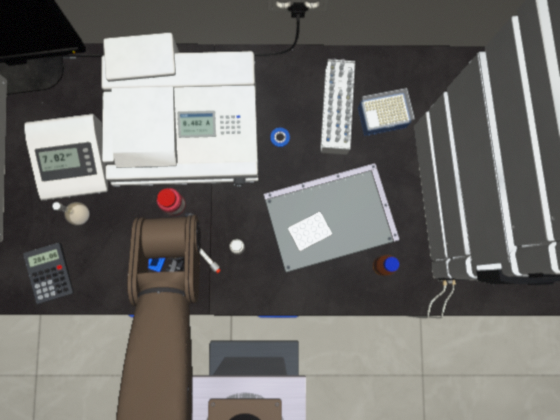

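The column lies flat on the bench in the side crop at (320,352)–(515,262), well away from the jig and all the bottles. The pusher stands at (455,470). Moving above it.

>>> move_arm(
  linear=[
    [-0.005, 0.025, 0],
    [-0.005, 0.03, 0],
    [-0.005, 0.03, 0],
    [-0.004, 0.025, 0],
    [-0.003, 0.01, 0],
    [0, 0, 0],
    [0, 0, 0],
  ],
  twist=[
    [0.3, 0.6, -0.4],
    [0, 0, 0],
    [0, 0, 0],
    [0, 0, 0],
    [0, 0, 0],
    [0, 0, 0],
    [0, 0, 0],
  ],
)

```text
time: 9.65
eef_pos: [0.4504, 0.2464, 0.2161]
tcp_rot: [0.814, 0.58, -0.004, -0.001]
contact_force: [-0.1, 0.6, -0.4]
opening: 0.6
```

```bash
python3 go.py .4545 .2465 .15 -.31
```

```text
pos [0.4504 0.2464 0.2161] theta -0.3324 tz [-0.0078 -0.0033 -1.    ]
shift mm [  4.1   0.1 -66.1] twist deg [ 0.19 -0.44  1.28]
F [-0.13  0.63 -0.4 ] M [0.001 0.028 0.006] open 0.6 t 9.65 q [ 0.3  -0.05  1.99 -0.    1.21  0.64]
```

>>> move_arm(
  linear=[
    [0.002, 0, -0.02],
    [0.002, 0, -0.03],
    [0, 0, -0.02],
    [0, 0, -0.01],
    [0, 0, 0],
    [0, 0, 0],
  ],
  twist=[
    [0.2, -0.4, 1.2],
    [0, 0, 0],
    [0, 0, 0],
    [0, 0, 0],
    [0, 0, 0],
    [0, 0, 0],
  ],
)

```text
time: 10.15
eef_pos: [0.4557, 0.2421, 0.1345]
tcp_rot: [0.811, 0.585, 0.0, 0.001]
contact_force: [-0.2, -0.4, 0.7]
opening: 0.601
```

```bash
python3 go.py .4545 .2465 .064 -.31
```

```text
pos [0.4557 0.2421 0.1345] theta -0.3198 tz [ 1.5e-03 -9.0e-04 -1.0e+00]
shift mm [ -1.2   4.4 -70.5] twist deg [0.05 0.09 0.56]
F [-0.16 -0.41  0.74] M [-0.01   0.03  -0.032] open 0.601 t 10.15 q [ 0.29  0.05  2.05 -0.    1.04  0.61]
```

>>> move_arm(
  linear=[
    [-0.001, 0.004, 0],
    [0, 0, -0.02],
    [0, 0, -0.02],
    [0, 0, -0.014],
    [0, 0, -0.008],
    [0, 0, 0],
    [0, 0, 0],
  ],
  twist=[
    [0, 0, 0.4],
    [0, 0, 0],
    [0, 0, 0],
    [0, 0, 0],
    [0, 0, 0],
    [0, 0, 0],
    [0, 0, 0],
  ],
)

```text
time: 10.73
eef_pos: [0.4619, 0.2481, 0.0809]
tcp_rot: [0.809, 0.588, 0.009, 0.004]
contact_force: [0.1, -0.2, 0.8]
opening: 0.599
```

```bash
python3 go.py .4545 .2465 .064 -.31;python3 - <<'E'
from plant import *
import cv2,numpy as np
for n in("side",):
    c=read_camera(n);cv2.imwrite(f"pics/{n}4.png",c["img"]);np.savez(f"{n}4.npz",**c)
E
python3 crop.py pics/side4.png 240 210 440 360 4 pics/s4c.png
```

```text
pos [0.4619 0.2481 0.0809] theta -0.3145 tz [ 0.0193  0.0047 -0.9998]
shift mm [ -7.4  -1.6 -16.9] twist deg [-0.27  1.1   0.25]
F [ 0.12 -0.18  0.85] M [-0.034  0.026 -0.057] open 0.599 t 10.7333 q [ 0.3   0.14  2.07 -0.    0.91  0.62]
```

View pics/s4c.png

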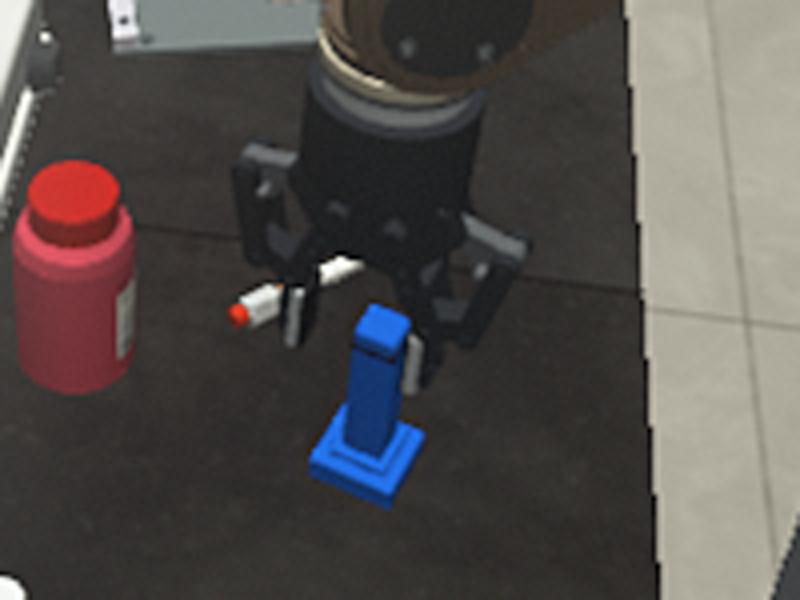

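Run:
```python
from h import *
c=load("side4.npz")
for P in [(.4545,.2465,.1),(.4545,.2465,.014),(.4619,.2481,.0729)]:
    u=proj(c,P)[0];print(P,u,((u-[240,210])*4+1.5).round(0))
hsv=cv2.cvtColor(c["img"],cv2.COLOR_BGR2HSV);
m=cv2.inRange(hsv,(100,150,130),(120,255,255));ys,xs=np.nonzero(m);print(xs.min(),xs.max(),ys.min(),ys.max())
print("top center crop(382,325)->", ray(c,[(240+382/4,210+325/4)],.1), "foot corners", ray(c,[(240+v[0]/4,210+v[1]/4) for v in ((310,463),(390,497),(424,432))],.014))
```

```text
(0.4545, 0.2465, 0.1) [333.34954239 290.47436866] [375. 323.]
(0.4545, 0.2465, 0.014) [329.53498788 320.72222208] [360. 444.]
(0.4619, 0.2481, 0.0729) [328.14124498 300.47602622] [354. 363.]
183 360 131 333
top center crop(382,325)-> [[0.45040132 0.24770966 0.1       ]] foot corners [[0.47667393 0.26321788 0.014     ]
 [0.43668693 0.27643563 0.014     ]
 [0.42271357 0.23362728 0.014     ]]
```

>>> move_arm(
  linear=[
    [-0.009, 0, 0],
    [0, 0, 0],
    [0, 0, -0.008],
    [0, 0, -0.005],
    [0, 0, 0],
    [0, 0, 0],
  ],
  twist=[
    [-0.3, 1.1, 0.2],
    [0, 0, 0],
    [0, 0, 0],
    [0, 0, 0],
    [0, 0, 0],
    [0, 0, 0],
  ],
)

```text
time: 11.28
eef_pos: [0.4546, 0.2492, 0.0712]
tcp_rot: [0.808, 0.589, 0.003, 0.001]
contact_force: [0.6, -0.1, -0.3]
opening: 0.601
```

```bash
python3 go.py .452 .2475 .064 -.31
```

```text
pos [0.4546 0.2492 0.0712] theta -0.3101 tz [ 0.0058  0.0015 -1.    ]
shift mm [-2.6 -1.7 -7.2] twist deg [-0.08  0.33  0.  ]
F [ 0.58 -0.1  -0.32] M [ 0.019 -0.012  0.002] open 0.601 t 11.2833 q [ 0.31  0.15  2.08 -0.    0.91  0.62]
```

>>> move_arm(
  linear=[
    [-0.002, -0.002, -0.005],
    [0, 0, 0],
    [0, 0, 0],
    [0, 0, 0],
    [0, 0, 0],
    [0, 0, 0],
    [0, 0, 0],
  ],
  twist=[
    [0, 0.3, 0],
    [0, 0, 0],
    [0, 0, 0],
    [0, 0, 0],
    [0, 0, 0],
    [0, 0, 0],
    [0, 0, 0],
  ],
  grip=0,
  force=80,
)

```text
time: 11.87
eef_pos: [0.4526, 0.2471, 0.0657]
tcp_rot: [0.808, 0.589, 0.001, -0.001]
contact_force: [-0.1, -0.5, 0.4]
opening: 0.25
```

```bash
python3 go.py .452 .2475 .064 -.31;python3 - <<'E'
from plant import *
import cv2,numpy as np
for n in("side",):
    c=read_camera(n);cv2.imwrite(f"pics/{n}5.png",c["img"]);np.savez(f"{n}5.npz",**c)
E
python3 crop.py pics/side5.png 240 210 440 360 4 pics/s5c.png
```

```text
pos [0.4526 0.2471 0.0657] theta -0.3104 tz [ 1.0e-04  1.8e-03 -1.0e+00]
shift mm [-0.6  0.4 -1.7] twist deg [-0.1   0.    0.02]
F [-0.13 -0.52  0.41] M [ 0.083  0.01  -0.028] open 0.25 t 11.8667 q [0.3  0.16 2.08 0.   0.9  0.61]
```

View pics/s5c.png

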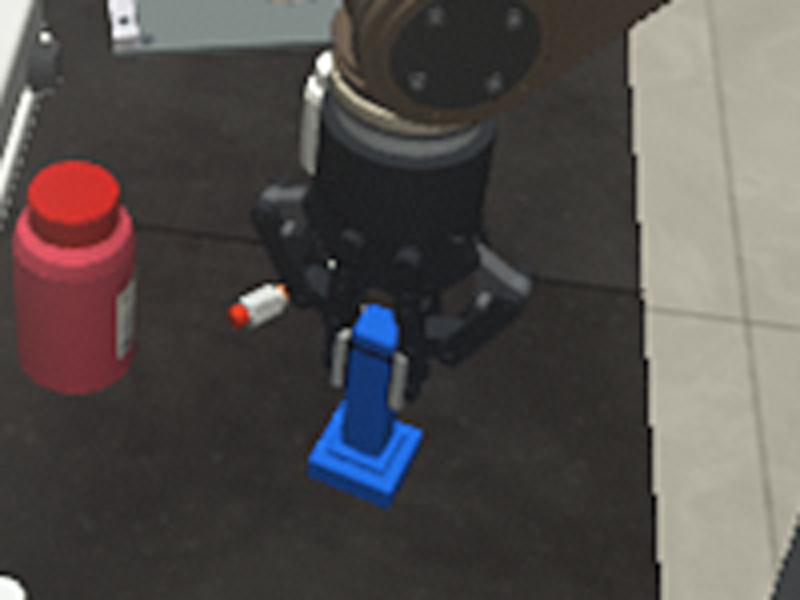

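Grip opening 0.25 × 85 mm ≈ 21 mm, which matches the 22 mm handle. The pusher stands between the pads (crop ~(372,380)). Lift and carry it to the near side of the plate.

>>> move_arm(
  linear=[
    [0, 0, 0.01],
    [0, 0, 0.03],
    [0, 0, 0.04],
    [0, 0, 0.04],
    [0, 0, 0.03],
    [0, 0, 0.01],
    [0, 0, 0],
  ],
  twist=[
    [0, 0, 0],
    [0, 0, 0],
    [0, 0, 0],
    [0, 0, 0],
    [0, 0, 0],
    [0, 0, 0],
    [0, 0, 0],
  ],
)

```text
time: 12.5
eef_pos: [0.4466, 0.2449, 0.231]
tcp_rot: [0.808, 0.589, -0.005, -0.002]
contact_force: [0.2, -0.7, -0.9]
opening: 0.245
```

```bash
python3 go.py .467 -.19 .22 .276
```

```text
pos [0.4466 0.2449 0.231 ] theta -0.3105 tz [-0.0099 -0.0019 -0.9999]
shift mm [  20.4 -434.9  -11. ] twist deg [ 0.27 -0.52 33.6 ]
F [ 0.24 -0.75 -0.9 ] M [ 0.015  0.026 -0.001] open 0.245 t 12.5 q [ 0.3  -0.07  1.98  0.    1.24  0.61]
```

>>> move_arm(
  linear=[
    [0.01, -0.03, 0],
    [0.01, -0.039, 0],
    [0.008, -0.04, 0],
    [0.005, -0.04, 0],
    [0, -0.04, 0],
    [0, -0.04, 0],
    [0, -0.04, 0],
    [0, -0.04, 0],
    [0, -0.04, 0],
    [0, -0.035, 0],
    [0, -0.025, 0],
    [0, 0, 0],
    [0, 0, 0],
  ],
  twist=[
    [0, -0.5, 3],
    [0, 0, 3],
    [0, 0, 3],
    [0, 0, 3],
    [0, 0, 3],
    [0, 0, 3],
    [0, 0, 3],
    [0, 0, 3],
    [0, 0, 3],
    [0, 0, 3],
    [0, 0, 3],
    [0, 0, 0],
    [0, 0, 0],
  ],
)

```text
time: 13.58
eef_pos: [0.4647, -0.1787, 0.2042]
tcp_rot: [0.594, 0.805, -0.008, -0.016]
contact_force: [0.4, -0.0, -1.1]
opening: 0.247
```

```bash
python3 go.py .467 -.19 .12 .276
```

```text
pos [ 0.4647 -0.1787  0.2042] theta 0.2996 tz [-0.0344  0.0062 -0.9994]
shift mm [  2.3 -11.3 -84.2] twist deg [-0.38 -1.97 -1.34]
F [ 0.41 -0.   -1.11] M [ 0.037 -0.034  0.006] open 0.247 t 13.5833 q [-0.56 -0.06  2.02 -0.01  1.21 -0.86]
```

>>> move_arm(
  linear=[
    [0, -0.005, -0.01],
    [0.001, -0.004, -0.02],
    [0.001, -0.002, -0.025],
    [0, 0, -0.02],
    [0, 0, -0.01],
    [0, 0, 0],
    [0, 0, 0],
  ],
  twist=[
    [-0.2, -1, -0.7],
    [-0.2, -1, -0.6],
    [0, 0, 0],
    [0, 0, 0],
    [0, 0, 0],
    [0, 0, 0],
    [0, 0, 0],
  ],
)

```text
time: 14.17
eef_pos: [0.4627, -0.1813, 0.1078]
tcp_rot: [0.603, 0.798, 0.001, -0.006]
contact_force: [-0.3, -0.4, -0.7]
opening: 0.246
```

```bash
python3 go.py .467 -.19 .0765 .276;python3 - <<'E'
from plant import *
import cv2,numpy as np
for n in("side","top"):
    c=read_camera(n);cv2.imwrite(f"pics/{n}6.png",c["img"]);np.savez(f"{n}6.npz",**c)
E
python3 crop.py pics/side6.png 240 90 440 240 4 pics/s6c.png
```

```text
pos [ 0.4627 -0.1813  0.1078] theta 0.2768 tz [-0.0087  0.0088 -0.9999]
shift mm [  4.3  -8.7 -31.3] twist deg [-0.5  -0.5  -0.04]
F [-0.34 -0.35 -0.75] M [ 0.013 -0.008  0.046] open 0.246 t 14.1667 q [-0.58  0.05  2.1   0.    1.   -0.86]
```

View pics/s6c.png

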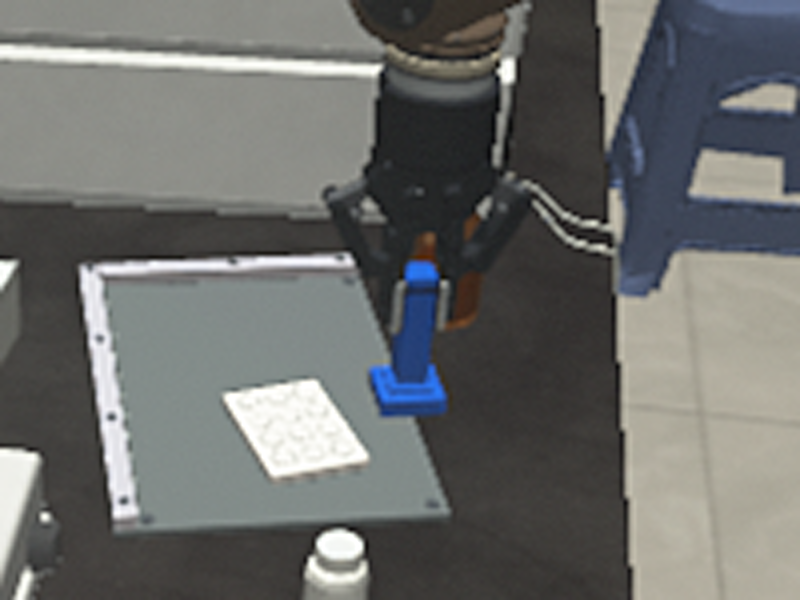

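View pics/top6.png

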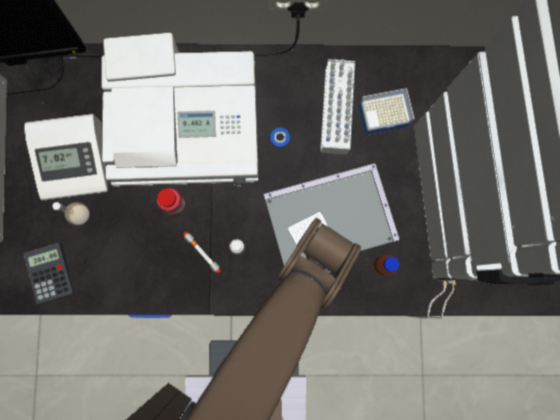

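The pusher hangs upright at crop (410,385), just off the near side of the plate at (295,430). Lower it to about 3 mm above the board.

>>> move_arm(
  linear=[
    [0, -0.008, -0.008],
    [0, 0, -0.01],
    [0, 0, -0.007],
    [0, 0, -0.003],
    [0, 0, 0],
    [0, 0, 0],
  ],
  twist=[
    [-0.4, -0.4, 0],
    [0, 0, 0],
    [0, 0, 0],
    [0, 0, 0],
    [0, 0, 0],
    [0, 0, 0],
  ],
)

```text
time: 14.77
eef_pos: [0.4673, -0.1909, 0.0851]
tcp_rot: [0.602, 0.798, 0.001, 0.005]
contact_force: [-0.5, -0.0, -0.4]
opening: 0.248
```

```bash
python3 go.py .467 -.19 .0765 .276
```

```text
pos [ 0.4673 -0.1909  0.0851] theta 0.2778 tz [ 0.0096 -0.0051 -0.9999]
shift mm [-0.3  0.9 -8.6] twist deg [ 0.29  0.55 -0.1 ]
F [-0.52 -0.04 -0.45] M [0.048 0.019 0.   ] open 0.248 t 14.7667 q [-0.59  0.1   2.11  0.    0.93 -0.87]
```

>>> move_arm(
  linear=[
    [-0.002, 0, -0.005],
    [0, 0, -0.0025],
    [0, 0, 0],
    [0, 0, 0],
  ],
  twist=[
    [0.3, 0.5, 0],
    [0, 0, 0],
    [0, 0, 0],
    [0, 0, 0],
  ],
)

```text
time: 15.1
eef_pos: [0.4657, -0.1911, 0.0778]
tcp_rot: [0.602, 0.798, 0.0, 0.0]
contact_force: [0.5, 0.3, -1.4]
opening: 0.247
```

```bash
cat > jg.py <<'E'
# pose of TCP in corner frame
import numpy as np
from plant import *
from scipy.spatial.transform import Rotation as R
C=np.array([.7078,-.3444]);psi=.276
ex=np.array([np.cos(psi),np.sin(psi)]);ey=np.array([-ex[1],ex[0]])
s=get_state();d=s["eef_pos"][:2]-C;f=s["contact_force"][:2]
m=R.from_quat(s["tcp_rot"]).as_matrix();th=np.arctan2(m[1,1],m[0,1])
print("xy'",(d@ex).round(4),(d@ey).round(4),"z",s["eef_pos"][2].round(4),"dth deg",np.degrees(th-psi).round(2),"tz",m[:,2].round(4),"F'",(f@ex).round(2),(f@ey).round(2),s["contact_force"][2].round(2),"t",s["time"])
E
python3 jg.py;python3 - <<'E'
from plant import *
import cv2,numpy as np
for n in("side",):
    c=read_camera(n);cv2.imwrite(f"pics/{n}7.png",c["img"]);np.savez(f"{n}7.npz",**c)
E
python3 crop.py pics/side7.png 240 120 390 232 5 pics/s7c.png
```

```text
xy' -0.1911 0.2135 z 0.0778 dth deg 0.11 tz [ 0.0012 -0.     -1.    ] F' 0.56 0.11 -1.36 t 15.1
```

View pics/s7c.png

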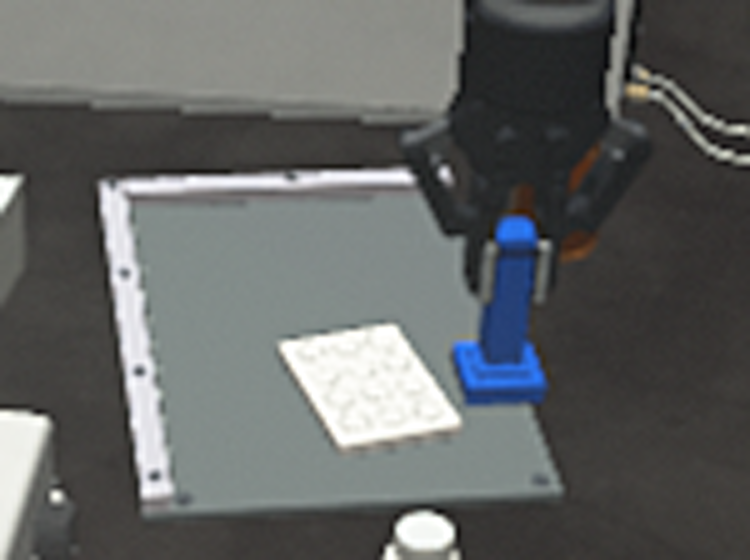

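The foot sits low on the near side, facing the plate's long edge (crop (500,380) against (370,385)). Pushing along the jig's +x.

>>> move_arm(
  linear=[
    [0.005, 0.0014, 0],
    [0.005, 0.0014, 0],
    [0.005, 0.0014, 0],
    [0.005, 0.0014, 0],
    [0.005, 0.0014, 0],
    [0.005, 0.0014, 0],
    [0.005, 0.0014, 0],
    [0.005, 0.0014, 0],
    [0, 0, 0],
  ],
  twist=[
    [0, 0, 0],
    [0, 0, 0],
    [0, 0, 0],
    [0, 0, 0],
    [0, 0, 0],
    [0, 0, 0],
    [0, 0, 0],
    [0, 0, 0],
    [0, 0, 0],
  ],
)

```text
time: 15.9
eef_pos: [0.5094, -0.1783, 0.0778]
tcp_rot: [0.602, 0.799, -0.0, -0.001]
contact_force: [-1.0, 0.0, -0.6]
opening: 0.249
```

```bash
python3 jg.py;python3 - <<'E'
from plant import *
import cv2,numpy as np
for n in("side",):
    c=read_camera(n);cv2.imwrite(f"pics/{n}8.png",c["img"]);np.savez(f"{n}8.npz",**c)
E
python3 crop.py pics/side8.png 240 120 390 232 5 pics/s8c.png
```

```text
xy' -0.1456 0.2139 z 0.0778 dth deg 0.18 tz [-2.e-03  5.e-04 -1.e+00] F' -0.97 0.29 -0.59 t 15.9
```

View pics/s8c.png

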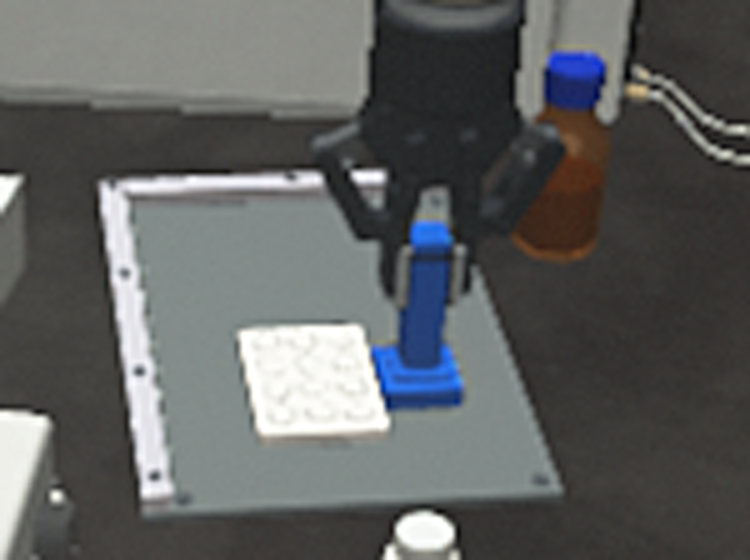

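The plate has turned square to the foot (its edge at crop (365,325)–(388,430) lies along the foot face). Continue to just short of the fence.

>>> move_arm(
  linear=[
    [0.005, 0.0014, 0],
    [0.005, 0.0014, 0],
    [0.005, 0.0014, 0],
    [0.005, 0.0014, 0],
    [0.005, 0.0014, 0],
    [0.005, 0.0014, 0],
    [0.004, 0.0011, 0],
    [0.003, 0.001, 0],
    [0, 0, 0],
  ],
  twist=[
    [0, 0, 0],
    [0, 0, 0],
    [0, 0, 0],
    [0, 0, 0],
    [0, 0, 0],
    [0, 0, 0],
    [0, 0, 0],
    [0, 0, 0],
    [0, 0, 0],
  ],
)

```text
time: 16.7
eef_pos: [0.5496, -0.1669, 0.0775]
tcp_rot: [0.602, 0.799, -0.001, -0.001]
contact_force: [-0.3, -0.6, 0.1]
opening: 0.251
```

```bash
python3 jg.py
```

```text
xy' -0.1038 0.2139 z 0.0775 dth deg 0.16 tz [-3.3e-03  3.0e-04 -1.0e+00] F' -0.45 -0.5 0.05 t 16.7
```

>>> move_arm(
  linear=[
    [0.003, 0.0008, 0],
    [0.003, 0.0008, 0],
    [0.002, 0.0005, 0],
    [0, 0, 0],
  ],
  twist=[
    [0, 0, 0],
    [0, 0, 0],
    [0, 0, 0],
    [0, 0, 0],
  ],
)

```text
time: 17.03
eef_pos: [0.5582, -0.1645, 0.0773]
tcp_rot: [0.602, 0.799, -0.001, -0.002]
contact_force: [-1.4, -1.0, -0.0]
opening: 0.244
```

```bash
python3 jg.py;python3 - <<'E'
from plant import *
import cv2,numpy as np
for n in("side",):
    c=read_camera(n);cv2.imwrite(f"pics/{n}9.png",c["img"]);np.savez(f"{n}9.npz",**c)
E
python3 crop.py pics/side9.png 240 120 390 232 5 pics/s9c.png
```

```text
xy' -0.0949 0.2139 z 0.0773 dth deg 0.17 tz [-4.1e-03  5.0e-04 -1.0e+00] F' -1.57 -0.58 -0.04 t 17.0333
```

View pics/s9c.png

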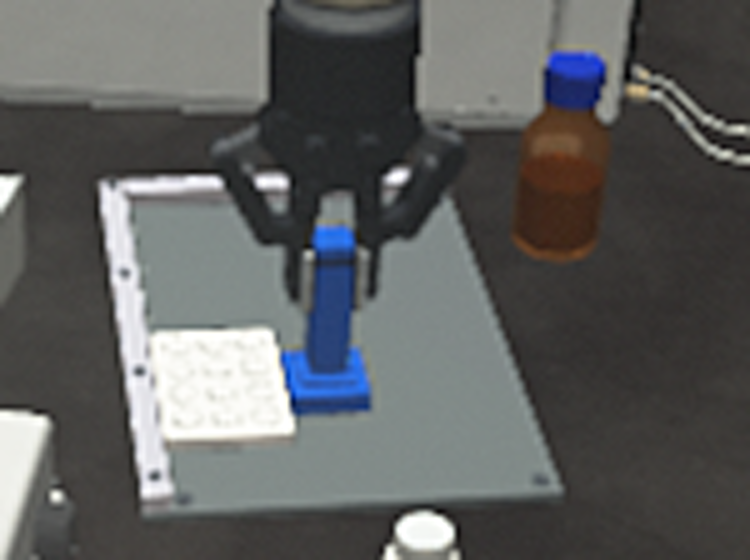

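The plate is almost on the far fence (crop (160,335)–(165,440)). Creep until the force rises.

>>> move_arm(
  linear=[
    [0.0015, 0.0004, 0],
    [0.0015, 0.0004, 0],
    [0.0015, 0.0004, 0],
  ],
  twist=[
    [0, 0, 0],
    [0, 0, 0],
    [0, 0, 0],
  ],
)

```text
time: 17.33
eef_pos: [0.5596, -0.1642, 0.0775]
tcp_rot: [0.601, 0.799, -0.005, -0.005]
contact_force: [-5.4, -2.0, 3.1]
opening: 0.247
```

```bash
python3 jg.py
```

```text
xy' -0.0934 0.2137 z 0.0775 dth deg 0.28 tz [-1.400e-02 -9.000e-04 -9.999e-01] F' -5.78 -0.46 3.06 t 17.3333
```

Run:
```python
from h import *
c=load("side9.npz")
C=np.array([.7078,-.3444]);psi=.276
ex=np.array([np.cos(psi),np.sin(psi)]);ey=np.array([-ex[1],ex[0]])
p=ray(c,[(240+u/5,120+v/5) for u,v in ((165,440),(295,434),(275,328),(150,332))],.018)[:,:2]-C
print(np.c_[p@ex,p@ey].round(4))
```

```text
[[-0.0052  0.2599]
 [-0.0741  0.2601]
 [-0.0769  0.159 ]
 [-0.0062  0.1576]]
```

>>> move_arm(
  linear=[
    [-0.005, -0.0014, 0],
    [-0.01, -0.0028, 0],
    [0, 0, 0.01],
    [0, 0, 0.02],
    [0, 0, 0.02],
    [0, 0, 0.01],
    [0, 0, 0],
  ],
  twist=[
    [0, 0, 0],
    [0, 0, 0],
    [0, 0, 0],
    [0, 0, 0],
    [0, 0, 0],
    [0, 0, 0],
    [0, 0, 0],
  ],
)

```text
time: 17.92
eef_pos: [0.543, -0.1681, 0.1406]
tcp_rot: [0.602, 0.798, -0.002, -0.004]
contact_force: [-0.0, 0.6, -1.4]
opening: 0.248
```

```bash
python3 jg.py
```

```text
xy' -0.1105 0.2145 z 0.1406 dth deg 0.1 tz [-0.0085  0.0014 -1.    ] F' 0.14 0.54 -1.4 t 17.9167
```

Run:
```python
from h import *
c=load("top0.npz");P=cloud(c)
for u in (235,245,252,256):
  for v in (150,170,178,184): print(u,v,P[v,u].round(3))
```

```text
235 150 [0.743 0.03  0.084]
235 170 [0.691 0.03  0.078]
235 178 [0.674 0.031 0.056]
235 184 [0.659 0.032 0.049]
245 150 [0.743 0.004 0.086]
245 170 [0.691 0.004 0.079]
245 178 [0.679 0.006 0.033]
245 184 [0.668 0.007 0.002]
252 150 [ 0.744 -0.014  0.084]
252 170 [ 0.69  -0.015  0.084]
252 178 [ 0.679 -0.013  0.033]
252 184 [ 0.669 -0.012  0.001]
256 150 [ 0.744 -0.025  0.081]
256 170 [ 0.692 -0.025  0.075]
256 178 [ 0.68  -0.024  0.03 ]
256 184 [ 0.669 -0.023 -0.003]
```

>>> move_arm(
  linear=[
    [0.008, 0.016, 0],
    [0.01, 0.02, 0],
    [0.012, 0.024, 0],
    [0.01, 0.02, 0],
    [0.008, 0.016, 0],
    [0.002, 0.004, 0],
    [0, 0, 0],
    [0, 0, 0],
  ],
  twist=[
    [0, 0, 0],
    [0, 0, 0],
    [0, 0, 0],
    [0, 0, 0],
    [0, 0, 0],
    [0, 0, 0],
    [0, 0, 0],
    [0, 0, 0],
  ],
)

```text
time: 18.58
eef_pos: [0.5944, -0.0652, 0.14]
tcp_rot: [0.604, 0.797, -0.001, -0.001]
contact_force: [0.4, -0.1, -2.0]
opening: 0.247
```

```bash
python3 jg.py; python3 go.py .5933 -.068 .0775 .276
```

```text
xy' -0.0331 0.2995 z 0.14 dth deg -0.12 tz [-3.1e-03  6.0e-04 -1.0e+00] F' 0.35 -0.21 -1.96 t 18.5833
pos [ 0.5944 -0.0652  0.14  ] theta 0.2739 tz [-3.1e-03  6.0e-04 -1.0e+00]
shift mm [ -1.1  -2.8 -62.5] twist deg [-0.04 -0.18  0.12]
F [ 0.4  -0.11 -1.96] M [ 0.026 -0.008  0.012] open 0.247 t 18.5833 q [-0.28  0.22  1.85 -0.    1.08 -0.55]
```

>>> move_arm(
  linear=[
    [-0.001, -0.002, -0.01],
    [0, 0, -0.015],
    [0, 0, -0.015],
    [0, 0, -0.01],
    [0, 0, -0.005],
    [0, 0, 0],
    [0, 0, 0],
  ],
  twist=[
    [0, 0, 0.1],
    [0, 0, 0],
    [0, 0, 0],
    [0, 0, 0],
    [0, 0, 0],
    [0, 0, 0],
    [0, 0, 0],
  ],
)

```text
time: 19.17
eef_pos: [0.59, -0.0736, 0.0795]
tcp_rot: [0.606, 0.796, -0.002, -0.002]
contact_force: [-0.4, -0.2, -0.4]
opening: 0.25
```

```bash
python3 jg.py; python3 go.py .5933 -.068 .0775 .276
```

```text
xy' -0.0395 0.2926 z 0.0795 dth deg -0.38 tz [-5.3e-03 -6.0e-04 -1.0e+00] F' -0.39 -0.08 -0.44 t 19.1667
pos [ 0.59   -0.0736  0.0795] theta 0.2694 tz [-5.3e-03 -6.0e-04 -1.0e+00]
shift mm [ 3.3  5.6 -2. ] twist deg [ 0.03 -0.3   0.38]
F [-0.35 -0.18 -0.44] M [ 0.02  -0.029  0.026] open 0.25 t 19.1667 q [-0.29  0.29  1.88 -0.    0.97 -0.56]
```

>>> move_arm(
  linear=[
    [0.0043, 0.002, -0.001],
    [0, 0, 0],
    [0, 0, 0],
  ],
  twist=[
    [0, -0.3, 0.4],
    [0, 0, 0],
    [0, 0, 0],
  ],
)

```text
time: 19.42
eef_pos: [0.5955, -0.0723, 0.0797]
tcp_rot: [0.603, 0.798, 0.0, 0.001]
contact_force: [0.4, 0.2, -1.6]
opening: 0.248
```

```bash
python3 jg.py;python3 - <<'E'
from plant import *
import cv2,numpy as np
for n in("side",):
    c=read_camera(n);cv2.imwrite(f"pics/{n}10.png",c["img"]);np.savez(f"{n}10.npz",**c)
E
python3 crop.py pics/side10.png 240 120 390 232 5 pics/s10c.png
```

```text
xy' -0.034 0.2924 z 0.0797 dth deg 0.01 tz [ 0.0026 -0.0012 -1.    ] F' 0.41 0.09 -1.62 t 19.4167
```

View pics/s10c.png

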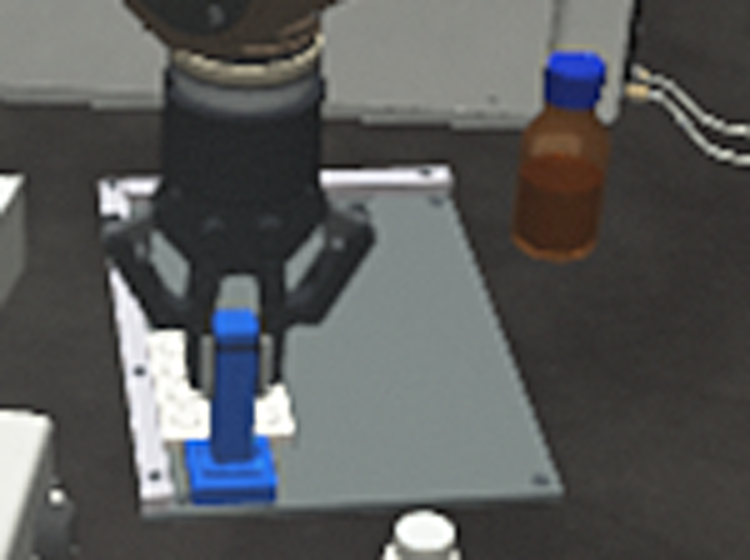

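The foot is behind the short left edge of the plate (crop (230,470)) and centred on it. Pushing along the jig's −y.

>>> move_arm(
  linear=[
    [0, 0, -0.002],
    [0.0014, -0.005, 0],
    [0.0014, -0.005, 0],
    [0.0016, -0.0058, 0],
    [0.0016, -0.0058, 0],
    [0.0016, -0.0058, 0],
    [0.0016, -0.0058, 0],
    [0.0016, -0.0058, 0],
    [0.0016, -0.0058, 0],
    [0.0016, -0.0058, 0],
    [0.0016, -0.0058, 0],
    [0, 0, 0],
  ],
  twist=[
    [0, 0, 0],
    [0, 0, 0],
    [0, 0, 0],
    [0, 0, 0],
    [0, 0, 0],
    [0, 0, 0],
    [0, 0, 0],
    [0, 0, 0],
    [0, 0, 0],
    [0, 0, 0],
    [0, 0, 0],
    [0, 0, 0],
  ],
)

```text
time: 20.47
eef_pos: [0.6136, -0.1343, 0.0793]
tcp_rot: [0.603, 0.798, 0.002, 0.002]
contact_force: [0.8, -0.3, -1.8]
opening: 0.248
```

```bash
python3 jg.py;python3 - <<'E'
from plant import *
import cv2,numpy as np
for n in("side",):
    c=read_camera(n);cv2.imwrite(f"pics/{n}11.png",c["img"]);np.savez(f"{n}11.npz",**c)
E
python3 crop.py pics/side11.png 240 120 390 232 5 pics/s11c.png
```

```text
xy' -0.0334 0.2279 z 0.0793 dth deg -0.02 tz [ 4.6e-03  4.0e-04 -1.0e+00] F' 0.72 -0.48 -1.76 t 20.4667
```

View pics/s11c.png

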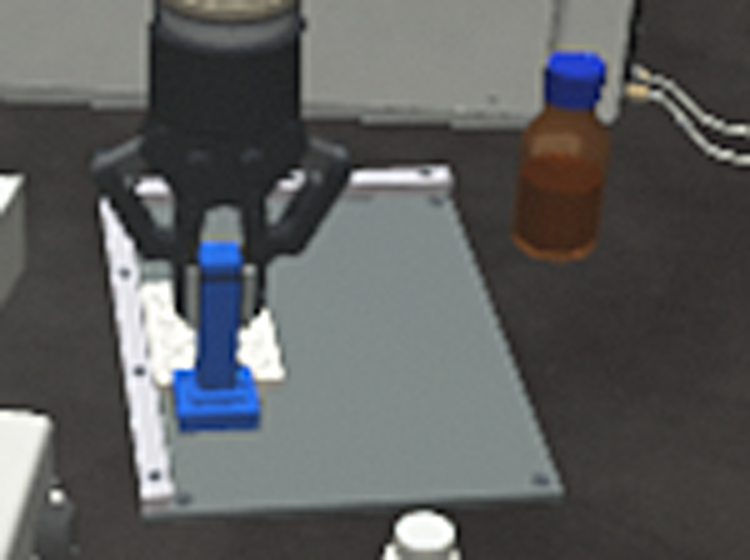

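>>> move_arm(
  linear=[
    [0.001, -0.004, -0.0015],
    [0.0016, -0.0058, -0.0005],
    [0.0016, -0.0058, 0],
    [0.0016, -0.0058, 0],
    [0.0016, -0.0058, 0],
    [0.0016, -0.0058, 0],
    [0.0016, -0.0058, 0],
    [0.0016, -0.0058, 0],
    [0.0016, -0.0058, 0],
    [0.0016, -0.0058, 0],
    [0.0016, -0.0058, 0],
    [0.0016, -0.0058, 0],
    [0.0016, -0.0058, 0],
    [0, 0, 0],
  ],
  twist=[
    [0, 0, 0],
    [0, 0, 0],
    [0, 0, 0],
    [0, 0, 0],
    [0, 0, 0],
    [0, 0, 0],
    [0, 0, 0],
    [0, 0, 0],
    [0, 0, 0],
    [0, 0, 0],
    [0, 0, 0],
    [0, 0, 0],
    [0, 0, 0],
    [0, 0, 0],
  ],
)

```text
time: 21.68
eef_pos: [0.6353, -0.2148, 0.0769]
tcp_rot: [0.603, 0.798, 0.002, 0.001]
contact_force: [-0.9, 0.1, -1.2]
opening: 0.247
```

```bash
python3 jg.py;python3 - <<'E'
from plant import *
import cv2,numpy as np
for n in("side",):
    c=read_camera(n);cv2.imwrite(f"pics/{n}12.png",c["img"]);np.savez(f"{n}12.npz",**c)
E
python3 crop.py pics/side12.png 240 120 390 232 5 pics/s12c.png
```

```text
xy' -0.0344 0.1444 z 0.0769 dth deg 0.0 tz [ 0.0032  0.0017 -1.    ] F' -0.8 0.37 -1.23 t 21.6833
```

View pics/s12c.png

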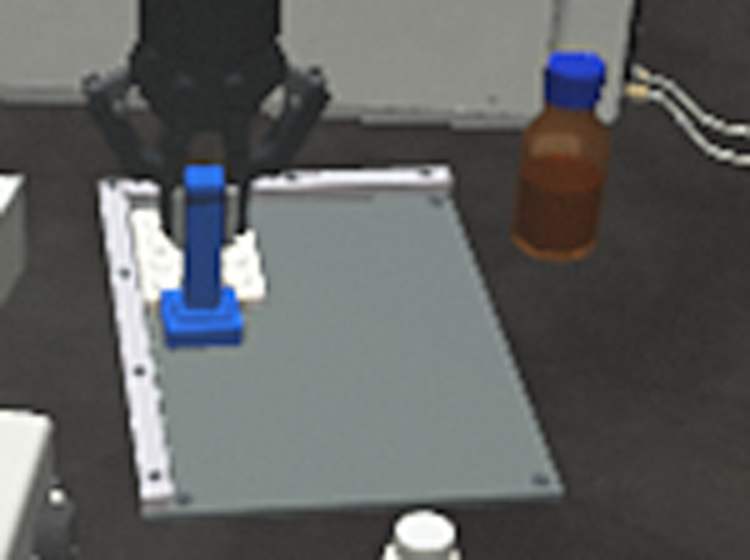

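>>> move_arm(
  linear=[
    [0.0014, -0.005, 0.0005],
    [0.0014, -0.005, 0],
    [0.001, -0.004, 0],
    [0.0005, -0.002, 0],
    [0, 0, 0],
  ],
  twist=[
    [0, 0, 0],
    [0, 0, 0],
    [0, 0, 0],
    [0, 0, 0],
    [0, 0, 0],
  ],
)

```text
time: 22.15
eef_pos: [0.6395, -0.2312, 0.0768]
tcp_rot: [0.603, 0.798, 0.002, -0.0]
contact_force: [-0.4, 1.4, -0.9]
opening: 0.251
```

```bash
python3 jg.py
```

```text
xy' -0.0349 0.1275 z 0.0768 dth deg 0.04 tz [ 0.0016  0.0031 -1.    ] F' -0.04 1.42 -0.94 t 22.15
```

>>> move_arm(
  linear=[
    [0.0004, -0.0015, 0.0003],
    [0.0004, -0.0015, 0],
    [0.0004, -0.0015, 0],
  ],
  twist=[
    [0, 0, 0],
    [0, 0, 0],
    [0, 0, 0],
  ],
)

```text
time: 22.4
eef_pos: [0.6402, -0.2343, 0.077]
tcp_rot: [0.603, 0.798, 0.003, -0.002]
contact_force: [-2.1, 6.7, 2.6]
opening: 0.247
```

```bash
python3 jg.py
```

```text
xy' -0.035 0.1243 z 0.077 dth deg 0.01 tz [-5.0e-04  7.2e-03 -1.0e+00] F' -0.21 7.07 2.63 t 22.4
```

The force rose to 7 N, so the plate is against the right-hand fence. Back off, lift and look.

>>> move_arm(
  linear=[
    [-0.0014, 0.005, 0],
    [-0.0028, 0.01, 0],
    [-0.0028, 0.01, 0.005],
    [0, 0, 0.02],
    [0, 0, 0.03],
    [-0.03, 0, 0.02],
    [-0.04, 0, 0],
    [-0.04, 0, 0],
    [-0.02, 0, 0],
    [0, 0, 0],
  ],
  twist=[
    [0, 0, 0],
    [0, 0, 0],
    [0, 0, 0],
    [0, 0, 0],
    [0, 0, 0],
    [0, 0, 0],
    [0, 0, 0],
    [0, 0, 0],
    [0, 0, 0],
    [0, 0, 0],
  ],
)

```text
time: 23.23
eef_pos: [0.498, -0.2031, 0.1561]
tcp_rot: [0.599, 0.8, -0.0, 0.004]
contact_force: [-0.1, -0.2, -0.6]
opening: 0.246
```

```bash
python3 jg.py;python3 - <<'E'
from plant import *
import cv2,numpy as np
for n in("side","top"):
    c=read_camera(n);cv2.imwrite(f"pics/{n}13.png",c["img"]);np.savez(f"{n}13.npz",**c)
E
python3 crop.py pics/side13.png 240 120 390 232 5 pics/s13c.png
python3 crop.py pics/top13.png 255 155 405 280 5 pics/t13c.png
```

```text
xy' -0.1633 0.1931 z 0.1561 dth deg 0.53 tz [ 0.0052 -0.005  -1.    ] F' -0.18 -0.19 -0.59 t 23.2333
```

View pics/s13c.png

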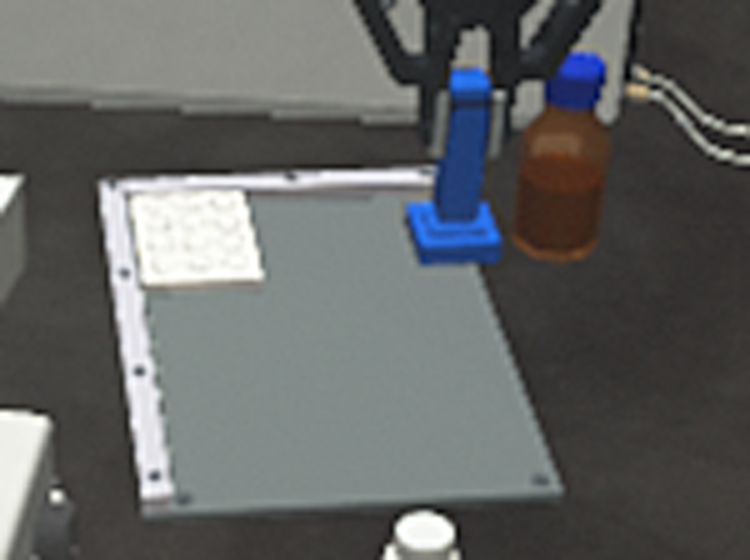

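View pics/t13c.png

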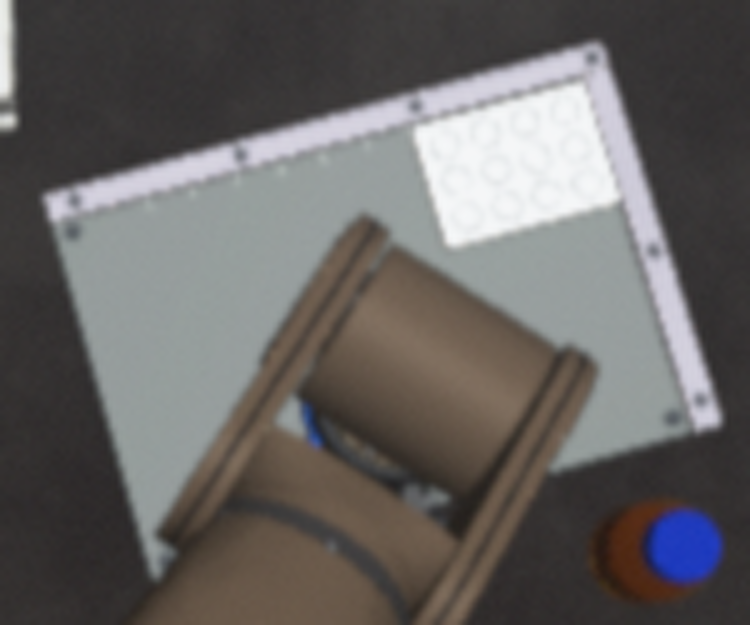

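Both views show the plate in the corner, square to the fences (top crop (415,125)–(620,205), side crop (130,195)–(262,280)). A light confirming nudge toward the far fence comes next.

>>> move_arm(
  linear=[
    [0.015, -0.022, 0],
    [0.02, -0.03, 0],
    [0.02, -0.03, 0],
    [0.015, -0.022, 0],
    [0.01, -0.014, 0],
    [0, 0, 0],
    [0, 0, 0],
  ],
  twist=[
    [0, 0, -0.5],
    [0, 0, 0],
    [0, 0, 0],
    [0, 0, 0],
    [0, 0, 0],
    [0, 0, 0],
    [0, 0, 0],
  ],
)

```text
time: 23.92
eef_pos: [0.5915, -0.3247, 0.1563]
tcp_rot: [0.6, 0.8, 0.0, 0.009]
contact_force: [-1.0, 0.1, -1.2]
opening: 0.248
```

```bash
python3 jg.py; python3 go.py .5836 -.3276 .0775 .276
```

```text
xy' -0.1066 0.0507 z 0.1563 dth deg 0.42 tz [ 0.0144 -0.0104 -0.9998] F' -0.94 0.38 -1.23 t 23.9167
pos [ 0.5915 -0.3247  0.1563] theta 0.2832 tz [ 0.0144 -0.0104 -0.9998]
shift mm [ -7.9  -2.9 -78.8] twist deg [ 0.6   0.82 -0.41]
F [-1.01  0.11 -1.23] M [0.084 0.051 0.019] open 0.248 t 23.9167 q [-0.65  0.35  1.65  0.    1.12 -0.94]
```

>>> move_arm(
  linear=[
    [-0.008, -0.003, 0],
    [0, 0, -0.015],
    [0, 0, -0.02],
    [0, 0, -0.015],
    [0, 0, -0.008],
    [0, 0, 0],
    [0, 0, 0],
  ],
  twist=[
    [0.6, 0.8, -0.4],
    [0, 0, 0],
    [0, 0, 0],
    [0, 0, 0],
    [0, 0, 0],
    [0, 0, 0],
    [0, 0, 0],
  ],
)

```text
time: 24.5
eef_pos: [0.5808, -0.3215, 0.0921]
tcp_rot: [0.602, 0.799, 0.0, -0.003]
contact_force: [0.5, -0.2, -0.5]
opening: 0.245
```

```bash
python3 jg.py; python3 go.py .5836 -.3276 .0775 .276
```

```text
xy' -0.116 0.0566 z 0.0921 dth deg 0.21 tz [-0.0044  0.0042 -1.    ] F' 0.4 -0.33 -0.51 t 24.5
pos [ 0.5808 -0.3215  0.0921] theta 0.2796 tz [-0.0044  0.0042 -1.    ]
shift mm [  2.8  -6.1 -14.6] twist deg [-0.24 -0.25 -0.21]
F [ 0.47 -0.21 -0.51] M [-0.021 -0.01   0.001] open 0.245 t 24.5 q [-0.66  0.41  1.7   0.    1.04 -0.94]
```

>>> move_arm(
  linear=[
    [0, -0.005, -0.006],
    [0, 0, -0.005],
    [0, 0, -0.002],
    [0, 0, 0],
    [0, 0, 0],
  ],
  twist=[
    [-0.2, -0.2, -0.2],
    [0, 0, 0],
    [0, 0, 0],
    [0, 0, 0],
    [0, 0, 0],
  ],
)

```text
time: 24.92
eef_pos: [0.5815, -0.3272, 0.0801]
tcp_rot: [0.603, 0.798, -0.0, 0.001]
contact_force: [0.0, -0.4, -0.6]
opening: 0.247
```

```bash
python3 jg.py
```

```text
xy' -0.1168 0.051 z 0.0801 dth deg 0.01 tz [ 0.0022 -0.0018 -1.    ] F' -0.09 -0.43 -0.6 t 24.9167
```

>>> move_arm(
  linear=[
    [0.004, 0.0011, -0.0015],
    [0.004, 0.0011, 0],
    [0.004, 0.0011, 0],
    [0.003, 0.0008, 0],
    [0.002, 0.0005, 0],
    [0, 0, 0],
  ],
  twist=[
    [0, 0, 0],
    [0, 0, 0],
    [0, 0, 0],
    [0, 0, 0],
    [0, 0, 0],
    [0, 0, 0],
  ],
)

```text
time: 25.42
eef_pos: [0.6014, -0.3228, 0.0803]
tcp_rot: [0.603, 0.798, -0.0, 0.003]
contact_force: [-1.2, -0.4, -0.4]
opening: 0.25
```

```bash
python3 jg.py
```

```text
xy' -0.0965 0.0498 z 0.0803 dth deg 0.03 tz [ 0.0043 -0.0038 -1.    ] F' -1.29 -0.0 -0.44 t 25.4167
```

>>> move_arm(
  linear=[
    [0.001, 0.0003, -0.0015],
    [0.0015, 0.0004, -0.0005],
    [0.0015, 0.0004, 0],
  ],
  twist=[
    [0, 0, 0],
    [0, 0, 0],
    [0, 0, 0],
  ],
)

```text
time: 25.67
eef_pos: [0.604, -0.3223, 0.0783]
tcp_rot: [0.602, 0.798, -0.002, 0.001]
contact_force: [-6.1, -2.6, 1.5]
opening: 0.246
```

```bash
python3 jg.py
```

```text
xy' -0.0938 0.0496 z 0.0783 dth deg 0.12 tz [-0.0011 -0.0049 -1.    ] F' -6.59 -0.81 1.52 t 25.6667
```

The force reached 6.6 N at the same x' as the first fence contact (−93.8 vs −93.4 mm), so the plate is flush. Retreat and return the pusher.

>>> move_arm(
  linear=[
    [-0.005, -0.0014, 0],
    [-0.01, -0.0028, 0],
    [-0.01, -0.0028, 0.01],
    [0, 0, 0.03],
    [0, 0, 0.04],
    [0, 0, 0.04],
    [0, 0, 0.02],
    [0, 0, 0.01],
    [0, 0, 0],
  ],
  twist=[
    [0, 0, 0],
    [0, 0, 0],
    [0, 0, 0],
    [0, 0, 0],
    [0, 0, 0],
    [0, 0, 0],
    [0, 0, 0],
    [0, 0, 0],
    [0, 0, 0],
  ],
)

```text
time: 26.42
eef_pos: [0.5716, -0.3271, 0.2291]
tcp_rot: [0.604, 0.797, 0.002, -0.001]
contact_force: [0.1, -0.4, -0.4]
opening: 0.248
```

```bash
python3 go.py .45 .26 .22 .276
```

```text
pos [ 0.5716 -0.3271  0.2291] theta 0.2734 tz [ 4.0e-04  3.6e-03 -1.0e+00]
shift mm [-121.6  587.1   -9.1] twist deg [-0.21  0.02  0.15]
F [ 0.15 -0.44 -0.41] M [ 0.021 -0.009  0.03 ] open 0.248 t 26.4167 q [-0.67  0.26  1.63  0.    1.26 -0.95]
```

>>> move_arm(
  linear=[
    [-0.005, 0.03, 0.002],
    [-0.006, 0.038, 0.002],
    [-0.006, 0.039, 0.002],
    [-0.006, 0.039, 0.002],
    [-0.006, 0.039, 0.002],
    [-0.006, 0.039, 0.002],
    [-0.006, 0.039, 0.002],
    [-0.006, 0.039, 0.002],
    [-0.006, 0.039, 0.002],
    [-0.006, 0.039, 0.002],
    [-0.006, 0.039, 0],
    [-0.006, 0.039, 0],
    [-0.006, 0.039, 0],
    [-0.006, 0.03, 0],
    [0, 0.02, 0],
    [0, 0, 0],
    [0, 0, 0],
  ],
  twist=[
    [0, 0, 0],
    [0, 0, 0],
    [0, 0, 0],
    [0, 0, 0],
    [0, 0, 0],
    [0, 0, 0],
    [0, 0, 0],
    [0, 0, 0],
    [0, 0, 0],
    [0, 0, 0],
    [0, 0, 0],
    [0, 0, 0],
    [0, 0, 0],
    [0, 0, 0],
    [0, 0, 0],
    [0, 0, 0],
    [0, 0, 0],
  ],
)

```text
time: 27.83
eef_pos: [0.4626, 0.2414, 0.2145]
tcp_rot: [0.608, 0.794, -0.005, -0.018]
contact_force: [0.1, -0.7, -1.2]
opening: 0.248
```

```bash
python3 go.py .45 .26 .12 .276
```

```text
pos [0.4626 0.2414 0.2145] theta 0.2638 tz [-0.0348  0.0134 -0.9993]
shift mm [-12.6  18.6 -94.5] twist deg [-0.76 -2.    0.72]
F [ 0.14 -0.66 -1.25] M [-0.023 -0.042 -0.037] open 0.248 t 27.8333 q [ 0.28 -0.02  1.96  0.02  1.23  0.  ]
```

>>> move_arm(
  linear=[
    [-0.006, 0.009, 0],
    [-0.006, 0.009, -0.01],
    [0, 0, -0.02],
    [0, 0, -0.025],
    [0, 0, -0.02],
    [0, 0, -0.01],
    [0, 0, 0],
    [0, 0, 0],
  ],
  twist=[
    [-0.4, -1, 0.4],
    [-0.4, -1, 0.3],
    [0, 0, 0],
    [0, 0, 0],
    [0, 0, 0],
    [0, 0, 0],
    [0, 0, 0],
    [0, 0, 0],
  ],
)

```text
time: 28.5
eef_pos: [0.4479, 0.2516, 0.1188]
tcp_rot: [0.606, 0.795, -0.004, -0.001]
contact_force: [-0.3, -0.2, -0.7]
opening: 0.245
```

```bash
python3 go.py .45 .26 .066 .276
```

```text
pos [0.4479 0.2516 0.1188] theta 0.2676 tz [-0.0072 -0.0054 -1.    ]
shift mm [  2.1   8.4 -52.8] twist deg [ 0.31 -0.41  0.48]
F [-0.27 -0.21 -0.69] M [ 0.016 -0.018 -0.008] open 0.245 t 28.5 q [ 0.32  0.07  2.06 -0.    1.02  0.05]
```

>>> move_arm(
  linear=[
    [0.002, 0.004, -0.01],
    [0, 0, -0.015],
    [0, 0, -0.01],
    [0, 0, -0.006],
    [0, 0, 0],
    [0, 0, 0],
  ],
  twist=[
    [0.3, -0.4, 0],
    [0, 0, 0],
    [0, 0, 0],
    [0, 0, 0],
    [0, 0, 0],
    [0, 0, 0],
  ],
)

```text
time: 29.0
eef_pos: [0.455, 0.2546, 0.0818]
tcp_rot: [0.608, 0.794, 0.004, 0.003]
contact_force: [-0.6, -0.2, -0.8]
opening: 0.247
```

```bash
python3 go.py .45 .26 .066 .276
```

```text
pos [0.455  0.2546 0.0818] theta 0.2638 tz [ 0.0092  0.0028 -1.    ]
shift mm [ -5.    5.4 -15.8] twist deg [-0.16  0.52  0.7 ]
F [-0.62 -0.21 -0.79] M [-0.037  0.007 -0.01 ] open 0.247 t 29.0 q [ 0.32  0.14  2.07 -0.    0.93  0.05]
```

>>> move_arm(
  linear=[
    [0, 0, -0.007],
    [0, 0, -0.005],
    [0, 0, -0.002],
    [0, 0, 0],
    [0, 0, 0],
  ],
  twist=[
    [-0.2, 0.5, 0],
    [0, 0, 0],
    [0, 0, 0],
    [0, 0, 0],
    [0, 0, 0],
  ],
)

```text
time: 29.42
eef_pos: [0.4568, 0.2552, 0.0689]
tcp_rot: [0.608, 0.794, 0.001, 0.001]
contact_force: [-1.0, 0.0, -2.0]
opening: 0.248
```

```bash
python3 go.py .455 .255 .0655 .276;python3 - <<'E'
from plant import *
import cv2,numpy as np
for n in("side",):
    c=read_camera(n);cv2.imwrite(f"pics/{n}14.png",c["img"]);np.savez(f"{n}14.npz",**c)
E
python3 crop.py pics/side14.png 240 210 440 360 4 pics/s14c.png
```

```text
pos [0.4568 0.2552 0.0689] theta 0.2638 tz [ 3.7e-03  3.0e-04 -1.0e+00]
shift mm [-1.8 -0.2 -3.4] twist deg [-0.02  0.21  0.7 ]
F [-0.97  0.04 -2.  ] M [ 0.007 -0.002 -0.017] open 0.248 t 29.4167 q [ 0.32  0.16  2.07 -0.    0.91  0.05]
```

View pics/s14c.png

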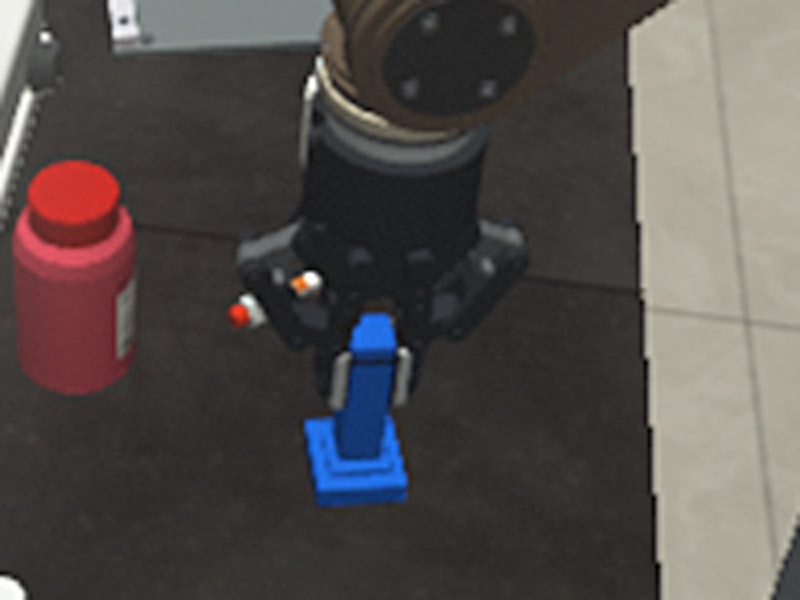

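The pusher is held upright about 3 mm above the bench at crop (360,460), with the column and red bottle clear. Lower it the last few millimetres.

>>> move_arm(
  linear=[
    [0, 0, -0.002],
    [0, 0, -0.0015],
    [0, 0, -0.001],
    [0, 0, 0],
  ],
  twist=[
    [0, 0.2, 0],
    [0, 0, 0],
    [0, 0, 0],
    [0, 0, 0],
  ],
)

```text
time: 29.8
eef_pos: [0.4575, 0.2555, 0.066]
tcp_rot: [0.608, 0.794, 0.0, 0.0]
contact_force: [-1.2, -0.2, -1.9]
opening: 0.247
```

```bash
python3 go.py .455 .255 .0655 .276
```

```text
pos [0.4575 0.2555 0.066 ] theta 0.2642 tz [ 8.e-04  4.e-04 -1.e+00]
shift mm [-2.5 -0.5 -0.5] twist deg [-0.02  0.05  0.67]
F [-1.18 -0.24 -1.94] M [ 0.005 -0.032  0.053] open 0.247 t 29.8 q [0.32 0.17 2.06 0.   0.91 0.05]
```

>>> move_arm(
  linear=[
    [0, 0, -0.001],
    [0, 0, -0.0005],
    [0, 0, 0],
    [0, 0, 0],
  ],
  twist=[
    [0, 0, 0],
    [0, 0, 0],
    [0, 0, 0],
    [0, 0, 0],
  ],
)

```text
time: 30.13
eef_pos: [0.458, 0.2557, 0.0657]
tcp_rot: [0.608, 0.794, 0.001, 0.0]
contact_force: [-0.7, -0.3, 0.9]
opening: 0.249
```

```bash
python3 go.py .455 .255 .0655 .276
```

```text
pos [0.458  0.2557 0.0657] theta 0.2645 tz [ 1.6e-03  5.0e-04 -1.0e+00]
shift mm [-3.  -0.7 -0.2] twist deg [-0.03  0.09  0.66]
F [-0.75 -0.33  0.95] M [-0.151  0.204 -0.043] open 0.249 t 30.1333 q [0.32 0.17 2.06 0.   0.9  0.05]
```

Vertical force has gone positive, so the pusher is on the bench. Release and rise.

>>> move_arm(
  linear=[
    [0, 0, 0],
    [0, 0, 0],
    [0, 0, 0],
    [0, 0, 0],
    [0, 0, 0],
    [0, 0, 0],
  ],
  twist=[
    [0, 0, 0],
    [0, 0, 0],
    [0, 0, 0],
    [0, 0, 0],
    [0, 0, 0],
    [0, 0, 0],
  ],
  grip=0.6,
)

```text
time: 30.63
eef_pos: [0.4584, 0.2558, 0.065]
tcp_rot: [0.608, 0.794, 0.001, 0.001]
contact_force: [-0.9, 0.7, -0.1]
opening: 0.6
```

>>> move_arm(
  linear=[
    [0, 0, 0.01],
    [0, 0, 0.02],
    [0, 0, 0.03],
    [0, 0, 0.04],
    [0, 0, 0.04],
    [0, 0, 0.02],
    [-0.01, 0.03, 0.01],
    [-0.01, 0.04, 0],
    [-0.01, 0.04, 0],
    [-0.01, 0.04, 0],
    [0, 0.03, 0],
    [0, 0, 0],
    [0, 0, 0],
  ],
  twist=[
    [0, 0, 0],
    [0, 0, 0],
    [0, 0, 0],
    [0, 0, 0],
    [0, 0, 0],
    [0, 0, 0],
    [0, 0, 0],
    [0, 0, 0],
    [0, 0, 0],
    [0, 0, 0],
    [0, 0, 0],
    [0, 0, 0],
    [0, 0, 0],
  ],
)

```text
time: 31.72
eef_pos: [0.4136, 0.4417, 0.2563]
tcp_rot: [0.61, 0.792, 0.007, 0.002]
contact_force: [-0.3, -0.3, 0.2]
opening: 0.596
```

```bash
python3 - <<'E'
from plant import *
import cv2,numpy as np
for n in("side","top"):
    c=read_camera(n);cv2.imwrite(f"pics/{n}15.png",c["img"]);np.savez(f"{n}15.npz",**c)
E
python3 crop.py pics/side15.png 230 120 430 270 4 pics/s15c.png
python3 crop.py pics/top15.png 255 155 405 280 5 pics/t15c.png
```

```text
(no output)
```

View pics/side15.png

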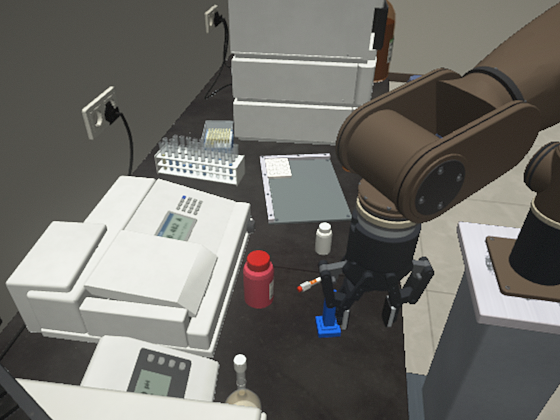

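View pics/top15.png

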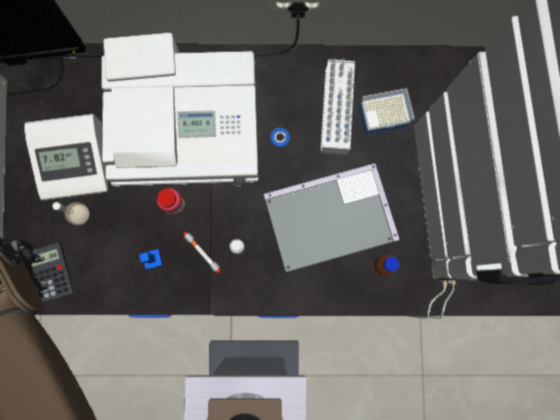

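View pics/t15c.png

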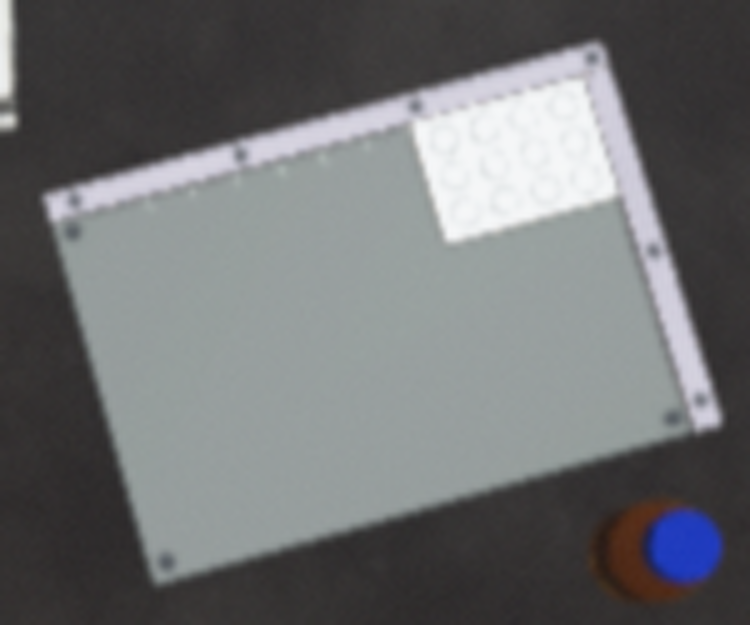

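```bash
cat > chk.py <<'E'
from h import *
import sys
from scipy.ndimage import map_coordinates
C=np.array([.7078,-.3444]);psi=.276
def run(fn):
    c=load(fn);g=c["img"].astype(float).mean(2)
    ex=np.array([np.cos(psi),np.sin(psi)]);ey=np.array([-ex[1],ex[0]])
    def edge(axis,pos,ts,z,half=.010):
        out=[]
        for t in ts:
            o=np.arange(-half,half+1e-9,.0004)+pos
            xy=np.array([C+(a*ex+t*ey if axis==0 else t*ex+a*ey) for a in o])
            uv=proj(c,np.c_[xy,np.full(len(o),z)])
            v=map_coordinates(g,[uv[:,1],uv[:,0]],order=1)
            d=np.abs(np.gradient(v));k=np.argmax(d);w=slice(max(k-10,0),k+11)
            out.append((t,(d[w]*o[w]).sum()/d[w].sum()))
        a=np.array(out);m=np.abs(a[:,1]-np.median(a[:,1]))<.003;p=np.polyfit(a[m,0],a[m,1],1);return np.median(a[m,1]),p[0]
    fy=np.linspace(.015,.085,15);fx=np.linspace(-.06,-.012,12)
    far=edge(0,.015,np.linspace(0,.28,30),.02);right=edge(1,-.015,np.linspace(-.19,0,25),.02)
    near=edge(0,-.07,fy,.018);left=edge(1,.10,fx,.018)
    print(fn,"far outer",far,"right outer",right,"near",near,"left",left)
    print("  far-near (85)",(far[0]-near[0])*1e3,"left-right (115)",(left[0]-right[0])*1e3, "angle near vs far",near[1]-far[1],"left vs right",-(left[1]-right[1]))
for f in sys.argv[1:]: run(f)
E
python3 chk.py top13.npz top15.npz side13.npz side15.npz
python3 crop.py pics/side15.png 250 140 350 215 8 pics/s15d.png
```

```text
top13.npz far outer (np.float64(0.015453294267244034), np.float64(-0.002053596877733135)) right outer (np.float64(-0.012880634597791214), np.float64(0.004289772920219881)) near (np.float64(-0.07271255405735774), np.float64(0.0019380955538516494)) left (np.float64(0.1026233456045845), np.float64(-0.0028305035020514467))
  far-near (85) 88.16584832460178 left-right (115) 115.5039802023757 angle near vs far 0.003991692431584784 left vs right 0.007120276422271327
top15.npz far outer (np.float64(0.01543079272933846), np.float64(-0.0020656991261358533)) right outer (np.float64(-0.012747508736579347), np.float64(0.0045386365199189755)) near (np.float64(-0.06998011302319028), np.float64(-0.001564234089083342)) left (np.float64(0.10258714094000312), np.float64(-0.000896487925143689))
  far-near (85) 85.41090575252875 left-right (115) 115.33464967658247 angle near vs far 0.0005014650370525114 left vs right 0.005435124445062664
side13.npz far outer (np.float64(0.012667380563193905), np.float64(-0.0026355721824860043)) right outer (np.float64(-0.014819492050351993), np.float64(0.001597506774969357)) near (np.float64(-0.07624194390317003), np.float64(-0.002598342433712787)) left (np.float64(0.10492308201172862), np.float64(0.026804517900958974))
  far-near (85) 88.90932446636393 left-right (115) 119.7425740620806 angle near vs far 3.722974877321721e-05 left vs right -0.025207011125989616
side15.npz far outer (np.float64(0.01268000226120056), np.float64(-0.0026675286266188837)) right outer (np.float64(-0.01419842439924441), np.float64(0.00996902411953383)) near (np.float64(-0.07344009156722858), np.float64(-0.0015140077385358453)) left (np.float64(0.1048313495693905), np.float64(0.03053970631429989))
  far-near (85) 86.12009382842913 left-right (115) 119.0297739686349 angle near vs far 0.0011535208880830384 left vs right -0.02057068219476606
```

View pics/s15d.png

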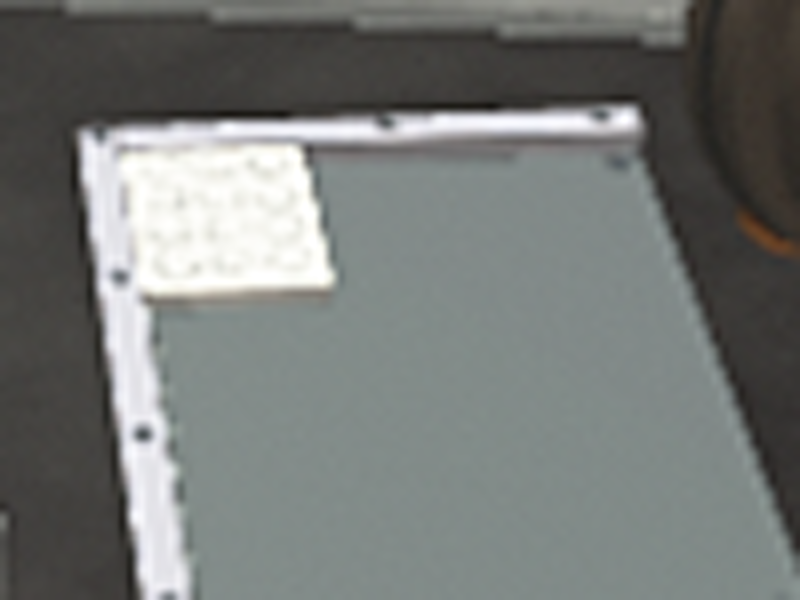

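```bash
python3 crop.py pics/side15.png 230 210 430 360 4 pics/s15e.png
python3 - <<'E'
from h import *
a=load("top0.npz");b=load("top15.npz")
for n,(u,v) in dict(red=(168,200),white=(237,246),jar=(388,265)).items():
    s=np.s_[v-18:v+18,u-18:u+18];print(n,cv2.phaseCorrelate(np.float32(a["img"][s].mean(2)),np.float32(b["img"][s].mean(2))))
E
```

```text
red ((0.012710095955448253, -0.06411762870180837), 1.006465846373711)
white ((0.010679152804058845, -0.03591040473246565), 0.9396442542841406)
jar ((-0.08089053234755283, 0.020732448300268658), 1.0346130283526431)
```

View pics/s15e.png

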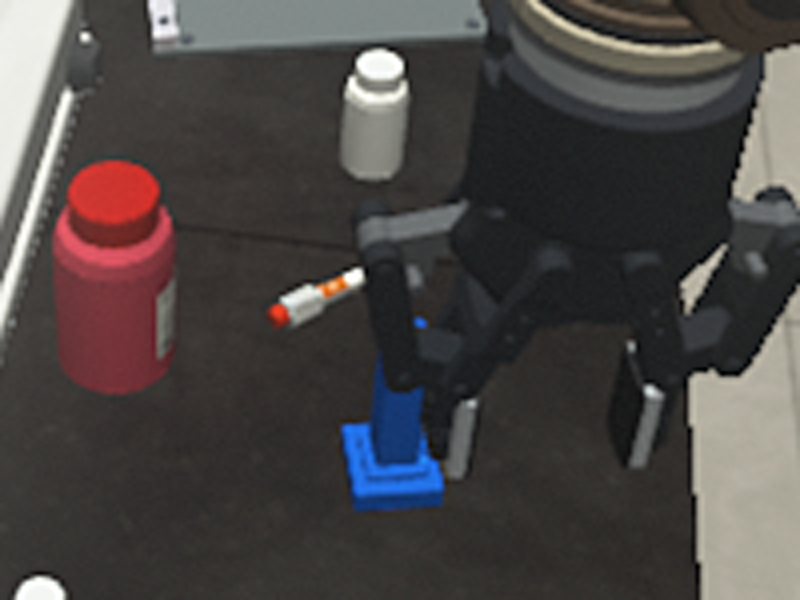

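The pusher stands upright at crop (395,470). The gripper is nearer the camera, about 0.19 m away in y and higher up, so it is clear. The bottles show under 0.1 px of shift. Handing in.

```bash
python3 -c "
from plant import *
print(get_state()['dq'].round(3)); print(sign_off())"
```

```text
[-0.025 -0.006  0.019 -0.006 -0.002 -0.001]
the job is handed in; nothing more can be done
None
```

I finished the job and handed it in at about 32 s of the 72 s allowed; sign-off gave no verdict.

**What I did:**
- I laid the column on the bench at about (0.48, 0.12).
- I pushed the plate to the far fence until the force rose to about 6 N, then along it to the right-hand fence (about 7 N).
- I then gave it a second nudge to the far fence. The top view showed this closed a gap of about 3 mm that the slide along the fence had left.
- I stood the pusher back upright on the bench at about (0.458, 0.256) and moved the arm clear.

**Last checks:**
- **Plate:** in the top camera it sits within about 0.4 mm of both fences and within 0.006 rad of square.
- **Disagreement:** the side camera agreed on the far fence, with a gap of about 1 mm. For the right-hand fence it read about 4 mm off and 0.02 rad. I took this as a poor edge reading, because the plate's visible side face blurs that edge. The 7 N contact and the top view both put the plate against that fence.
- **Bottles:** none moved (under 0.1 px in the top view).
- **Pusher and column:** the pusher stands upright and the column lies flat. Both are well off the jig, and the gripper touches nothing.

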